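Isolate and load the strop-block magazine

ROBOT

A 6-joint arm with a two-finger parallel gripper is mounted at the origin on a cart in front of the work surface, level with it; the furniture and walls round the work are solid. World frame = base frame: x ahead of the robot, y to its left, z up, the work surface at z = 0. Lengths are in m, angles in degrees, forces in N, time in s.
With the tool pointing down it reaches from about 0.3 to 0.75 m from the base axis. Payload 8.5 kg.
Tool frame: the origin (TCP) lies at the very end of the fingers, on their centre line; the grasp point (between the pads) lies 19 mm behind it; z points along the fingers, y is the line along which they close (so a half turn about z gives the same grasp; the last joint's range is limited). The gripper opens to 85 mm and grips with 20 to 120 N. Pads are 22 mm wide; open, the fingers measure 114 mm over their backs; the gripper's body (76 mm by 85 mm) begins 54 mm behind the grasp point. The pads swing forward as they close: fully open they stand 13 mm farther back than shut.
Start: joints at [61.748, 21.807, 74.336, -0, 83.858, -12.336], TCP at [0.151, 0.529, 0.231] pointing down, gripper open.
Joint ranges: [-178.18, 178.18], [-50.72, 133.34], [12.68, 142.11], [-81.47, 261.47], [9.98, 163.14], [-165.26, 165.26]. Speed limits (degrees/s): [136.94, 136.94, 180, 180, 180, 180].

INTERFACE

Orientations are given as a 3x3 rotation matrix whose columns are the frame's x, y, z axes.
In Python, from rig import observe, cams, ticket gives the robot as it stands.
- The arm moves only by the tool move_arm, never from a script. Its arguments are lists of equal length, an entry for each row: "jaw": the finger opening in cm, from 0 to 8.54; "dp": the shift along the tool's x, y, z in cm, a list of three; "turn": the turn, a rotation vector about the tool's x, y, z in rad, a list of three. In form: {"jaw": [jaw, ...], "dp": [[tx, ty, tz], ...], "turn": [[wx, wy, wz], ...]}. A call has 1 to 12 rows; each row shifts and turns the commanded pose from where the row before left it, along the tool's axes as they then stand; what a row does not reach is not made up. A row lasts 1/12 s, in which the tool goes at most 41.7 mm and 7.16 degrees, less where a joint would pass 70% of its speed; a pose out of reach is approached as far as the arm can. A call is refused whole if a number of a shift passes 4.17 or a number of a turn 0.125, either way. A call with a gripper value outside its range is refused whole. The fingers move at their own pace and stop on an object; "force" is the grip in N (left out, the last holds). Time passes only in rows, so rows that do not move let the fingers close. It gives the time, the measured TCP pose, the force, the opening and the grip force at its end, in the units of the state.
- observe(): the state, without advancing time (a new reading comes with each control period).
- cams.get_image(name): name is "side" or "top"; returns (picture, depth): 480x640x3 uint8, red, green, blue; 480x640 float32, m along the optical axis (not along the pixel's ray), 0 where there is no reading.
- cams.calibration(name): a dict with "vertical_fov" (degrees; the focal length in pixels is half the picture's height over the tangent of half this angle, whatever the lens; pixels are square), "cx", "cy" (the principal point, pixels), "k1" (the pictures are not rectified: a ray, as slopes to the right and down, at radius r is drawn at 1 + k1 r^2 times it, then the intrinsics apply), "view" (4x4, takes a point from world to camera coordinates). Camera axes: x right, y up, looking along -z (the intrinsics and any distortion apply to the point x, -y, -z); pixel columns grow to the right and rows downward; lengths in m; the calibration is good to about 2 mm. A picture is of the moment at which its call begins. calibration takes no time and is no camera call.
- ticket.close_job(): hands the job in; it is judged then, once.
Trained networks look in the newest picture that a camera, given by its name, has taken for a name from the list of things; names that differ only in an ending like _2 or _b are one class to them, and where a whole thing is asked for, a point or a joint stands for the part that bears it (a point fixed in the world has none). Each returns a list of dicts, best first, with "p" (0 to 1); they miss things now and then, are a little off and sometimes report something else, mostly with a low value. They report only what shows in the picture. A call takes as long as a camera call. They do not tell look-alikes from the thing itself.
- cams.spot_in(camera, query): "box" ([centre column, centre row, width, height] as shares, 0 to 1, of the picture: columns of its width, rows of its height, round what is visible of it).
- cams.outline_of(camera, query): "mask" (480x640 bool, what is visible of it) and "box" ([centre column, centre row, width, height] as shares, 0 to 1, of the picture: columns of its width, rows of its height, round what is visible of it).
- cams.mark_of(camera, query): "location" ([column, row] as shares, 0 to 1, of the picture: columns of its width, rows of its height: a listed point, or the origin of a listed thing).
The state is a dict: "time_s": time; "q": joint angles; "qvel": joint speeds; "joint_efforts": joint torques, N m; "position": TCP position; "tool_rot": TCP orientation; "ft_force": force on the tool from outside, world axes, zero at the start; "wrist_torque": the same for the moment, N m; "grip_width": finger opening in m; "gripper_force": force on a finger pad.
Only numpy, scipy, OpenCV 4.12 (cv2) and the standard library are available. Lean on these libraries where they do the work, as an engineer would, in place of code of your own. Each camera call takes 0.05 s, during which the arm holds its last target. There are 200 camera calls.

TASK

Load the strop-block magazine with its air off. First press the red sprung sleeve of the air coupling down so that the orange-headed plug pops up, let the sleeve snap back up, and put the plug in the grey tray. Then slide the yellow gate fully open, push every strop block on the table all the way into the magazine, flat and each in a lane of its own, and slide the gate fully shut again, leaving everything else on the bench where it is.

Things in the scene. Friction and masses are not known exactly. Their poses are not given: they have to be found in the camera images.
- magazine: block magazine, blue housing behind it, fixed (place and yaw vary). Origin: on the table under the middle of the mouth plane; x runs into the lanes, y left, z up. Base plate 8 mm thick, x -70 to 130, y +-75 mm: in front of the mouth an open apron level with the lane floors. Clear cover over the lanes, x 0 to 130 mm, top at z 36; housing x over 131, 105 mm high. Gate rail 8 mm high out to y = -246
- lane_1 (a point): middle of the mouth of the left lane, on its floor (8 mm above the table), axes as the magazine. Lanes are 36 mm wide, 22 mm high, 117 mm from mouth to back stop, 6 mm round-nosed walls between. A block fully home has its middle 58 mm inside the mouth plane and its rear end 1 mm outside it; one standing out 7 mm or more blocks the gate
- lane_2 (a point): the same for the middle lane, 42 mm to the right
- lane_3 (a point): the same for the right lane, 42 mm further
- gate (a joint): yellow upright retaining gate, 6 mm thick, 136 mm wide, top 34 mm above the table, sliding across in front of the mouths, 7 to 13 mm outside the mouth plane. 0 = fully shut, all lanes closed; 0.170 m = fully open, moved to -y of the magazine, all lanes free. Friction 1.5 N, stays where it is left
- gate_knob (a point): point on the axis of the gate's black round knob, 60 mm above the table; knob 22 mm thick (25 mm at the cap), upright, from 34 to 77 mm above the table; it moves with the gate and stands 50 mm to the -y side of the gate's middle
- coupling: upright air coupling, fixed (place and yaw vary): foot 90 mm across, 10 mm high; socket 37 mm across, up to 85 mm. Origin on the table under its axis. The plug is locked in at first; pressing the sleeve 7 mm or more frees it and a spring lifts it about 16 mm; with the sleeve up again it stands loose and can be drawn out upwards (15 mm more to clear the socket)
- sleeve (a joint): sprung sleeve of the coupling: 0 = up (at rest), 0.010 m = fully pressed down. The spring needs 3 N at the start and 7 N at the bottom; it snaps up when let go. It cannot tilt, so pressing one wing alone is enough
- wing_a (a point): top of the sleeve's red thumb wing on the +x side of the coupling, at the place to press, 53 mm from the axis. The wing is 26 mm wide, flat, from 21 to 66 mm off the axis; its top stands 92 mm above the table when up
- wing_b (a point): the same on the -x side
- plug_head (a point): middle of the plug's orange eight-sided head (29 mm across, 28 mm high); z along the plug, upwards. Plug 72 mm long, 90 g: its foot (collar 24 mm across) ends 56 mm below this point, a 13 mm shank leads up to the head. This point is 111 mm above the table at first, 127 mm after ejection
- tray_floor (a point): middle of the inside floor of the grey plug tray, 5 mm above the table, fixed in place; the tray is 110 (x) by 120 (y) mm outside, walls 5 mm thick and 30 mm high. The plug may stand, lean or lie in it
- carved_mid (a point): middle of the half-carved light wooden blank, 58x31x30 mm, not to be disturbed
- disc_mid (a point): middle of the round wooden disc lying flat, 61 mm across and 12 mm high, not to be disturbed
- strop_a_mid (a point): middle of a pale wooden strop block with wedge-shaped ends lying flat, 118 (x) by 26 (y) by 12 (z) mm, 22 g; either end may go in first. Two or three of the four strop blocks are on the table
- strop_b_mid (a point): middle of a pale wooden strop block with wedge-shaped ends lying flat, 118 (x) by 26 (y) by 12 (z) mm, 22 g; either end may go in first. Two or three of the four strop blocks are on the table
- strop_c_mid (a point): middle of a pale wooden strop block with wedge-shaped ends lying flat, 118 (x) by 26 (y) by 12 (z) mm, 22 g; either end may go in first. Two or three of the four strop blocks are on the table
- strop_d_mid (a point): middle of a pale wooden strop block with wedge-shaped ends lying flat, 118 (x) by 26 (y) by 12 (z) mm, 22 g; either end may go in first. Two or three of the four strop blocks are on the table
There are look-alikes about, which are no part of the job. Leave any purple look-alike of the part that bears strop_d_mid alone. What is shaped like the part that bears plug_head but green is not meant.

How it is judged:
By the outcome, as a careful person would: the job done as asked, in the order asked, and still so for the second after the job is handed in, with the robot touching nothing.
Of strop_a, strop_b, strop_c, strop_d only 2 to 3 are there at a start; the rules pass over those that are not, and their reading is None.
At some moment in a run one of strop_a, strop_b, strop_c, strop_d may be knocked a few centimetres aside while the robot is not near it.
Once in a run the grip may slacken for a moment while it holds something.
It also fails if it takes over 208 s, if anything falls off the work surface, if the arm or the gripper's body presses on something with over 40 N, if the wrist force passes 120 N, or if a joint passes its speed limit or range.

## Working session

There is one attempt and no reset: what is moved stays moved. The work goes in short steps, Python scripts to look and compute and a tool call to move; the robot and the scene stay as the last step left them, time stands still between calls to the robot, and variables do not carry over. Pictures are saved under pics/ and viewed, at most 14 in all, crops included, and the job is handed in when it is done.

Besides the shell and the picture viewer there is one more tool, called after "Emit:" by a JSON object that holds its "op" and its "data", one argument or row to a line. move_arm: Moves the arm, as the interface text tells. Its arguments: {"type":"object","properties":{"jaw":{"type":"array","items":{"type":"number"}},"dp":{"type":"array","items":{"type":"array","items":{"type":"number"}}},"turn":{"type":"array","items":{"type":"array","items":{"type":"number"}}},"force":{"type":"number"}},"required":["jaw","dp","turn"]}

```bash
ls; mkdir -p pics; cat > h.py <<'E'
import numpy as np, cv2
from rig import observe, cams, ticket
def ray(cam,u,v):
    c=cams.calibration(cam); f=240/np.tan(np.radians(c["vertical_fov"])/2)
    K=np.array([[f,0,c["cx"]],[0,f,c["cy"]],[0,0,1]])
    p=cv2.undistortPoints(np.array([[[u,v]]],float),K,np.array([c["k1"],0,0,0,0]))[0,0]
    # k1 given for slopes as drawn: same forward model as OpenCV
    M=np.linalg.inv(np.array(c["view"]))
    d=M[:3,:3]@np.array([p[0],-p[1],-1.0]); return M[:3,3],d
def atz(cam,u,v,z):
    o,d=ray(cam,u,v); return o+d*(z-o[2])/d[2]
def atd(cam,u,v,dep):
    o,d=ray(cam,u,v); return o+d*dep
def two(r1,r2):
    (o1,d1),(o2,d2)=r1,r2
    A=np.stack([d1,-d2],1); t=np.linalg.lstsq(A,o2-o1,rcond=None)[0]
    a,b=o1+d1*t[0],o2+d2*t[1]; return (a+b)/2,np.linalg.norm(a-b)
def proj(cam,P):
    c=cams.calibration(cam); f=240/np.tan(np.radians(c["vertical_fov"])/2)
    q=np.array(c["view"])@np.append(P,1); x,y=q[0]/-q[2],-q[1]/-q[2]; s=1+c["k1"]*(x*x+y*y)
    return np.array([c["cx"]+f*x*s,c["cy"]+f*y*s])
def snap(cam,name):
    im,d=cams.get_image(cam); cv2.imwrite(f"pics/{name}.png",im[:,:,::-1]); np.save(f"pics/{name}.npy",d); return im,d
E
python3 - <<'E'
from h import *
np.set_printoptions(precision=4,suppress=True)
for c in("side","top"):
    snap(c,c+"0"); k=cams.calibration(c); print(c,{a:b for a,b in k.items() if a!="view"},np.linalg.inv(np.array(k["view"])))
s=observe(); print(s["position"],s["tool_rot"],s["time_s"])
E
```

```text
pics
side {'vertical_fov': 50.266297930994554, 'cx': 315.2309846531896, 'cy': 230.1360463914891, 'k1': -0.011313929830545617} [[ 0.9735  0.1235 -0.1924  0.2525]
 [-0.2286  0.527  -0.8185 -1.1037]
 [ 0.0003  0.8408  0.5413  0.78  ]
 [ 0.      0.      0.      1.    ]]
top {'vertical_fov': 47.172174668563194, 'cx': 314.166131520856, 'cy': 245.0168748377933, 'k1': 0.0059121949571272125} [[-0.0161  0.9973 -0.0711  0.4286]
 [-0.9997 -0.0172 -0.015  -0.066 ]
 [-0.0162  0.0709  0.9974  1.5624]
 [ 0.      0.      0.      1.    ]]
[0.1507 0.5287 0.2308] [[-0.9617  0.2742 -0.0006]
 [ 0.2742  0.9617 -0.0012]
 [ 0.0003 -0.0013 -1.    ]] 0.1
```

View pics/top0.png

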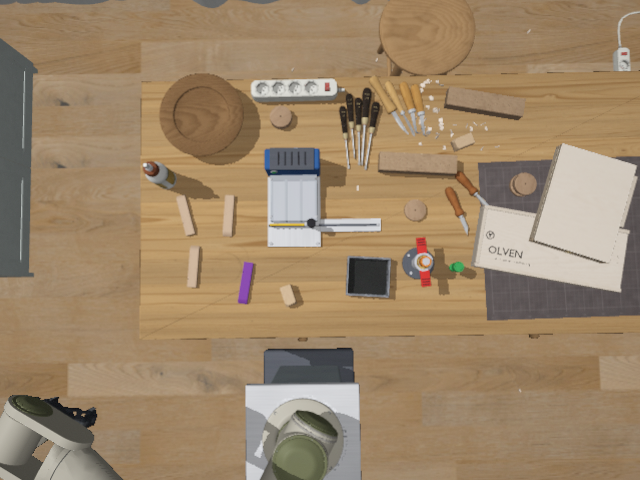

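View pics/side0.png

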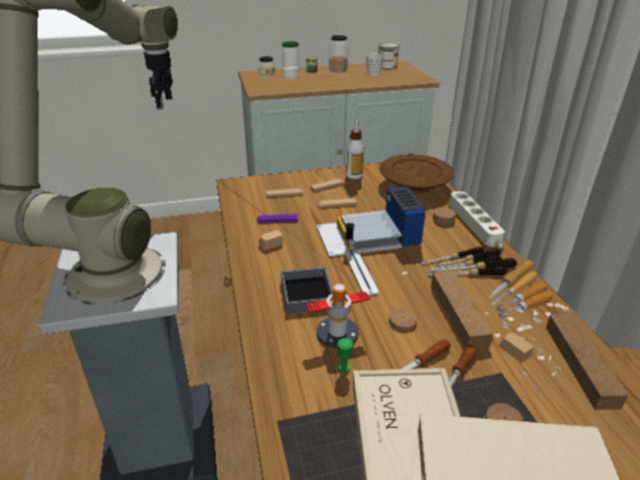

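```bash
python3 - <<'E'
from h import *
np.set_printoptions(precision=4,suppress=True)
for c in("top","side"):
    cams.get_image(c)
    for q in("magazine","lane_1","gate_knob","coupling","wing_a","plug_head","tray_floor","strop_a_mid","carved_mid","disc_mid"):
        for r in cams.mark_of(c,q):
            if r["p"]>.25: print(c,q,np.round(np.array(r["location"])*[640,480],1),round(r["p"],2))
print(observe()["time_s"])
E
```

```text
top magazine [293.4 223.7] 0.74
top magazine [287.5 294.6] 0.36
top lane_1 [279.7 223.3] 0.83
top lane_1 [294.7 222. ] 0.79
top lane_1 [307.6 218.9] 0.79
top gate_knob [310.4 223.7] 0.65
top gate_knob [424.9 264.7] 0.37
top coupling [418.2 262.6] 0.96
top wing_a [425.8 280. ] 0.9
top wing_a [421.  240.7] 0.71
top plug_head [460.2 265.3] 0.59
top plug_head [424.7 262. ] 0.52
top tray_floor [307.4 220.3] 0.74
top tray_floor [367.4 277.4] 0.61
top strop_a_mid [223.8 216.2] 0.81
top carved_mid [285.9 294.5] 0.65
top disc_mid [413.9 206.3] 0.69
side magazine [348.3 236.8] 0.63
side lane_1 [342.5 228.4] 0.82
side lane_1 [347.8 238. ] 0.57
side lane_1 [314.2 309.1] 0.48
side gate_knob [348.4 231.8] 0.61
side coupling [337.9 337.5] 0.75
side wing_a [313.6 309.1] 0.73
side wing_a [362.1 297.3] 0.72
side plug_head [345.3 349.7] 0.78
side plug_head [338.3 290.8] 0.52
side tray_floor [311.4 290.7] 0.89
side strop_a_mid [337.2 202.7] 0.49
side carved_mid [271.6 241.3] 0.71
side disc_mid [402.9 319.8] 0.78
1.2
```

```bash
python3 - <<'E'
from h import *
np.set_printoptions(precision=4,suppress=True)
im=cv2.imread("pics/top0.png"); 
a=cv2.resize(im[140:315,170:370],(800,700),interpolation=cv2.INTER_CUBIC)
b=cv2.resize(im[195:295,335:475],(800,571),interpolation=cv2.INTER_CUBIC)
cv2.imwrite("pics/ca.png",cv2.resize(im[140:255,255:395],(800,657),interpolation=cv2.INTER_CUBIC)[:600]); cv2.imwrite("pics/cb.png",b)
T=lambda *p:ray("top",*p); S=lambda *p:ray("side",*p)
for n,t,s in(("plug",(424.7,262),(338.3,290.8)),("wing+",(421,240.7),(362.1,297.3)),("wing-",(425.8,280),(313.6,309.1)),("knob",(310.4,223.7),(348.4,231.8)),("tray",(367.4,277.4),(311.4,290.7)),("coup",(418.2,262.6),(337.9,337.5)),("disc",(413.9,206.3),(402.9,319.8)),("carved",(287,294.6),(271.6,241.3))):
    print(n,*two(T(*t),S(*s)))
for l in((279.7,223.3),(294.7,222),(307.6,218.9)): print("lane",atz("top",*l,.008))
for q in("strop_a_mid","magazine"):
  for c in("top",):
    cams.get_image(c)
    for r in cams.outline_of(c,q):
        m=r["mask"].astype(np.uint8); mm=cv2.moments(m,True)
        if mm["m00"]<20: continue
        (cx,cy),(w,h),an=cv2.minAreaRect(np.argwhere(m)[:,::-1].astype(np.float32)); bp=cv2.boxPoints(((cx,cy),(w,h),an))
        P=[atz(c,*p,.012) for p in bp]; e=[P[1]-P[0],P[2]-P[1]]; L=max(e,key=np.linalg.norm)
        print(q,round(r["p"],2),(cx,cy),atz(c,mm["m10"]/mm["m00"],mm["m01"]/mm["m00"],.012),[np.linalg.norm(x) for x in e],np.degrees(np.arctan2(L[1],L[0])))
E
```

```text
plug [ 0.4818 -0.3332  0.1176] 0.0005435734298446488
wing+ [ 0.5376 -0.3299  0.0873] 0.0059872290933859025
wing- [ 0.4319 -0.3401  0.085 ] 0.006449313919861937
knob [ 0.5941 -0.0336  0.0541] 0.002436359056367367
tray [ 0.4513 -0.1923  0.0101] 0.012104053779891075
coup [ 0.484  -0.3377 -0.0083] 0.0026875313633752543
disc [ 0.6403 -0.3272  0.0008] 0.011331572417268985
carved [0.4001 0.0362 0.008 ] 0.0010978333939578504
lane [0.6031 0.0544 0.008 ]
lane [0.6061 0.0116 0.008 ]
lane [ 0.6143 -0.0252  0.008 ]
strop_a_mid 0.81 (228.42665100097656, 215.5639190673828) [0.6277 0.2004 0.012 ] [np.float64(0.11842884872282057), np.float64(0.02727649856257452)] -4.191368274396586
strop_a_mid 0.64 (293.5, 223.5) [ 0.5985 -0.0005  0.012 ] [np.float64(0.1392199936145161), np.float64(0.025654812100591017)] -91.03146275905111
strop_a_mid 0.42 (422.5, 262.0) [ 0.485  -0.3478  0.012 ] [np.float64(0.05340792001505513), np.float64(0.1349963505526068)] 178.2056136468263
magazine 0.66 (322.51971435546875, 195.74948120117188) [ 0.6677 -0.0064  0.012 ] [np.float64(0.32540111353699375), np.float64(0.2922345214362401)] -89.63138022327189
```

View pics/ca.png

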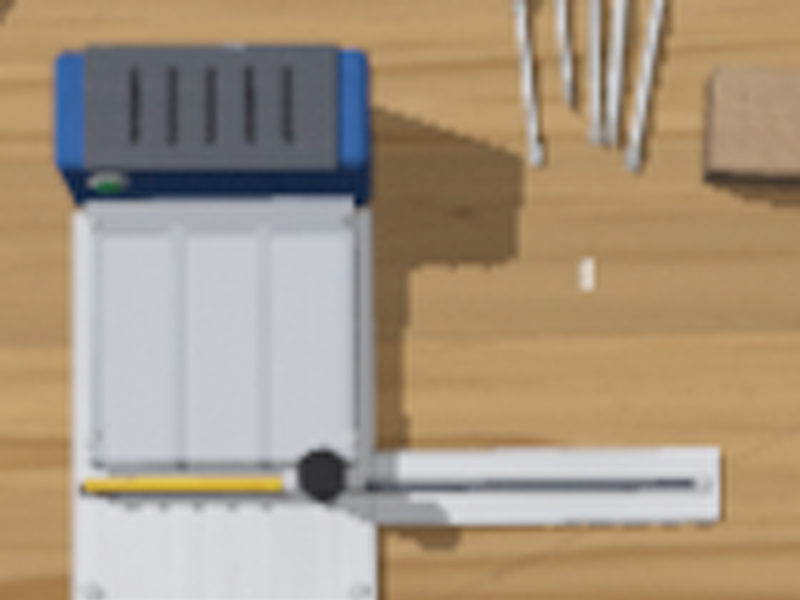

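View pics/cb.png

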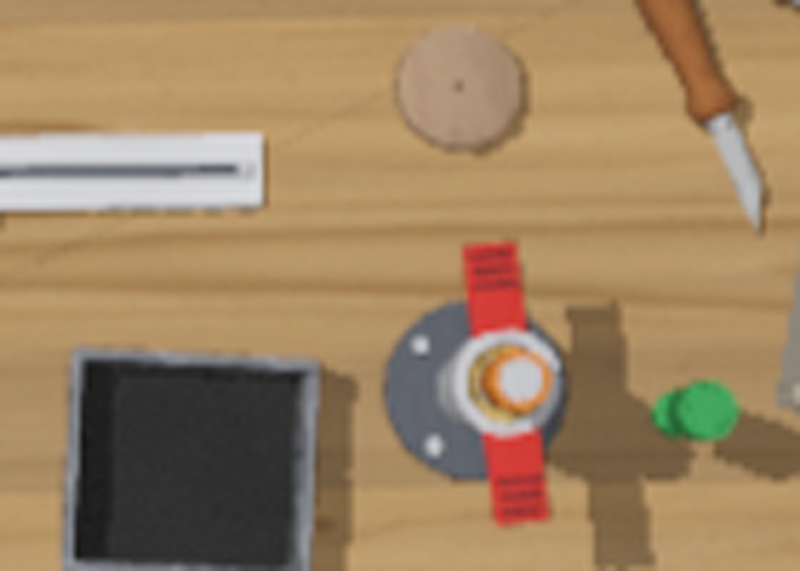

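```bash
python3 - <<'E'
from h import *
np.set_printoptions(precision=4,suppress=True)
d=np.load("pics/top0.npy"); im=cv2.imread("pics/top0.png")
c=cams.calibration("top"); f=240/np.tan(np.radians(c["vertical_fov"])/2); K=np.array([[f,0,c["cx"]],[0,f,c["cy"]],[0,0,1]])
u,v=np.meshgrid(np.arange(640.),np.arange(480.)); p=cv2.undistortPoints(np.stack([u,v],-1).reshape(-1,1,2),K,np.array([c["k1"],0,0,0,0])).reshape(480,640,2)
M=np.linalg.inv(np.array(c["view"])); C=np.stack([p[...,0]*d,-p[...,1]*d,-d],-1)@M[:3,:3].T+M[:3,3]; Z=C[...,2]
np.save("pics/C.npy",C)
print("table z",np.median(Z[300:330,160:240]),Z[300:330,160:240].std())
def comp(lo,hi,name,r0=180,r1=330,c0=145,c1=475,mn=40):
    m=((Z>lo)&(Z<hi)).astype(np.uint8); k=np.zeros_like(m); k[r0:r1,c0:c1]=1; m*=k
    n,l,s,ce=cv2.connectedComponentsWithStats(m)
    for i in range(1,n):
        if s[i,4]<mn: continue
        pt=C[l==i]; (x,y),(w,h),a=cv2.minAreaRect(pt[:,:2].astype(np.float32)); 
        vv=np.linalg.eigh(np.cov(pt[:,:2].T))[1][:,-1]
        print(name,ce[i],s[i,4],"mid",(round(x,4),round(y,4)),"size",(round(w,3),round(h,3)),"rect",round(a,1),"pca",round(np.degrees(np.arctan2(vv[1],vv[0])),1),"z",round(np.median(pt[:,2]),4))
comp(.006,.02,"low",mn=60); comp(.02,.06,"mid",mn=30); comp(.06,.2,"high",mn=15)
B=lambda x,y:(255+x/5.714,140+y/5.714)
for n,q,z in(("rail top end",(720,448),.008),("rail bot end",(720,522),.008),("rail top near",(400,452),.008),("rail bot near",(480,522),.008),("plate L low",(75,590),.008),("plate L hi",(73,220),.008),("plate R low",(378,590),.008),("knob",(322,474),.077),("gateL",(82,488),.034),("gate r",(282,484),.034),("house L",(72,205),.036),("house R",(370,205),.036)):
    print(n,atz("top",*B(*q),z))
B=lambda x,y:(335+x/5.714,195+y/5.714)
for n,q,z in(("plug top",(522,380),.125),("wing+ end l",(464,246),.092),("wing+ end r",(518,241),.092),("wing- l",(494,523),.092),("wing- r",(548,517),.092),("foot",(475,391),.01),("green",(706,410),.07),("tray TL",(73,350),.03),("tray TR",(320,362),.03),("tray BL",(65,571),.03)):
    print(n,atz("top",*B(*q),z))
E
```

```text
table z -8.549840320670743e-05 0.12319644431600994
low [318.9209 229.1739] 1466 mid (0.6305, -0.0584) size (0.184, 0.327) rect 12.9 pca 98.9 z 0.0094
low [467.2083 185.2917] 72 mid (0.703, -0.4799) size (0.056, 0.022) rect 42.0 pca 47.1 z 0.0165
low [456.9862 209.7248] 218 mid (0.6323, -0.4516) size (0.151, 0.028) rect 22.3 pca -155.8 z 0.0144
low [185.375  215.4639] 360 mid (0.6319, 0.3246) size (0.119, 0.032) rect 15.8 pca -165.8 z 0.0113
low [228.2806 215.1306] 360 mid (0.6264, 0.2009) size (0.03, 0.12) rect 86.9 pca 176.2 z 0.0109
low [415.1197 210.1681] 351 mid (0.634, -0.3303) size (0.058, 0.058) rect 88.8 pca 158.2 z 0.0123
low [281.5109 219.9565] 92 mid (0.6257, 0.0348) size (0.055, 0.109) rect 3.1 pca 76.7 z 0.0093
low [193.2017 266.892 ] 352 mid (0.4843, 0.3012) size (0.028, 0.117) rect 85.2 pca 175.9 z 0.011
low [410.6346 264.3322] 301 mid (0.4805, -0.3127) size (0.088, 0.046) rect 5.9 pca -174.3 z 0.011
low [367.938  275.7415] 677 mid (0.4473, -0.1929) size (0.11, 0.1) rect 85.8 pca 81.9 z 0.0084
low [245.4444 282.4255] 369 mid (0.4368, 0.154) size (0.031, 0.121) rect 82.
[... 1057 characters left out ...]
28  0.008 ]
rail top near [ 0.6128 -0.0747  0.008 ]
rail bot near [ 0.5771 -0.1138  0.008 ]
plate L low [0.5467 0.088  0.008 ]
plate L hi [0.7327 0.0871 0.008 ]
plate R low [ 0.5441 -0.0626  0.008 ]
knob [ 0.5948 -0.037   0.077 ]
gateL [0.5948 0.0815 0.034 ]
gate r [ 0.595  -0.0165  0.034 ]
house L [0.7347 0.0847 0.036 ]
house R [ 0.7318 -0.0619  0.036 ]
plug top [ 0.483  -0.3362  0.125 ]
wing+ end l [ 0.5474 -0.3173  0.092 ]
wing+ end r [ 0.5494 -0.3425  0.092 ]
wing- l [ 0.4179 -0.3274  0.092 ]
wing- r [ 0.4203 -0.3525  0.092 ]
foot [ 0.4823 -0.3346  0.01  ]
green [ 0.4694 -0.4328  0.07  ]
tray TL [ 0.5049 -0.1362  0.03  ]
tray TR [ 0.497  -0.2563  0.03  ]
tray BL [ 0.3975 -0.1301  0.03  ]
```

Emit:
{"op": "move_arm", "data": {
  "jaw": [0, 0, 0, 0, 0, 0, 0, 0, 0, 0, 0, 0],
  "dp": [
    [0, 0, 0],
    [0, 0, 0],
    [0, 0, 0],
    [-2.6, -3.1, 0],
    [-2.6, -3.1, 0],
    [-2.6, -3.1, 0],
    [-2.6, -3.1, 0],
    [-2.6, -3.1, 0],
    [-2.6, -3.1, 0],
    [-2.6, -3.1, 0],
    [-2.6, -3.1, 0],
    [-2.6, -3.1, 0]
  ],
  "turn": [
    [0, 0, -0.0925],
    [0, 0, -0.0925],
    [0, 0, -0.0925],
    [0, 0, 0],
    [0, 0, 0],
    [0, 0, 0],
    [0, 0, 0],
    [0, 0, 0],
    [0, 0, 0],
    [0, 0, 0],
    [0, 0, 0],
    [0, 0, 0]
  ]
}}

```text
time_s: 2.4
position: [0.3856, 0.2481, 0.2316]
tool_rot: [[-1.0, 0.0, 0.001], [0.0, 1.0, 0.0], [-0.001, 0.0, -1.0]]
ft_force: [0.2, 0.5, 0.3]
grip_width: -0.0
gripper_force: 0.0
```

```bash
python3 - <<'E'
import numpy as np
C=np.load("pics/C.npy")
np.set_printoptions(precision=4,suppress=True)
for u in (275,285,293,302,310):
    print(u,[(v,*C[v,u].round(4)) for v in range(218,252) if abs(C[v,u,2]-C[v-1,u,2])>.005 or abs(C[v,u,2]-C[v+1,u,2])>.005])
E
```

```text
275 [(221, np.float64(0.6065), np.float64(0.0652), np.float64(0.0378)), (222, np.float64(0.6073), np.float64(0.068), np.float64(0.0057)), (223, np.float64(0.604), np.float64(0.0677), np.float64(0.0096)), (224, np.float64(0.5984), np.float64(0.0656), np.float64(0.0344)), (225, np.float64(0.5965), np.float64(0.0663), np.float64(0.0263)), (226, np.float64(0.5937), np.float64(0.0663), np.float64(0.0262)), (227, np.float64(0.5926), np.float64(0.0678), np.float64(0.0099)), (229, np.float64(0.5869), np.float64(0.0679), np.float64(0.0092)), (230, np.float64(0.5849), np.float64(0.0686), np.float64(0.0012)), (233, np.float64(0.5752), np.float64(0.0677), np.float64(0.0127)), (234, np.float64(0.5733), np.float64(0.0686), np.float64(0.0029)), (235, np.float64(0.5705), np.float64(0.0687), np.float64(0.0019)), (236, np.float64(0.5669), np.float64(0.0681), np.float64(0.0094)), (237, np.float64(0.5648), np.float64(0.0688), np.float64(0.0016)), (238, np.float64(0.5614), np.float64(0.0683), np.float64(0.0078)), (242, np.float64(0.5498), np.float64(0.0682), np.float64(0.0099)), (243, np.float64(0.5475),
[... 5002 characters left out ...]
), np.float64(0.0136)), (239, np.float64(0.557), np.float64(-0.0311), np.float64(0.0052)), (242, np.float64(0.5482), np.float64(-0.031), np.float64(0.009)), (243, np.float64(0.5459), np.float64(-0.0308), np.float64(0.0019)), (244, np.float64(0.542), np.float64(-0.0311), np.float64(0.0152)), (245, np.float64(0.5401), np.float64(-0.0307), np.float64(0.0023)), (246, np.float64(0.5369), np.float64(-0.0308), np.float64(0.0081)), (247, np.float64(0.5343), np.float64(-0.0307), np.float64(0.0034)), (248, np.float64(0.5321), np.float64(-0.0304), np.float64(-0.0053)), (249, np.float64(0.529), np.float64(-0.0305), np.float64(-0.0023)), (250, np.float64(0.5258), np.float64(-0.0305), np.float64(0.0037))]
```

Emit:
{"op": "move_arm", "data": {
  "jaw": [0, 0, 0, 0, 0, 0, 0, 0, 0, 0, 0, 0],
  "dp": [
    [-0.37, -4.1, 0],
    [-0.37, -4.1, 0],
    [-0.37, -4.1, 0],
    [-0.37, -4.1, 0],
    [-0.37, -4.1, 0],
    [-0.37, -4.1, 0],
    [-0.37, -4.1, 0],
    [-0.37, -4.1, 0],
    [-0.37, -4.1, 0],
    [-0.37, -4.1, 0],
    [-0.37, -4.1, 0],
    [-0.37, -4.1, 0]
  ],
  "turn": [
    [0, 0, 0],
    [0, 0, 0],
    [0, 0, 0],
    [0, 0, 0],
    [0, 0, 0],
    [0, 0, 0],
    [0, 0, 0],
    [0, 0, 0],
    [0, 0, 0],
    [0, 0, 0],
    [0, 0, 0],
    [0, 0, 0]
  ]
}}

```text
time_s: 3.4
position: [0.4286, -0.2444, 0.2315]
tool_rot: [[-1.0, 0.001, 0.0], [0.001, 1.0, -0.0], [-0.0, -0.0, -1.0]]
ft_force: [1.4, 0.6, -0.1]
grip_width: -0.0
gripper_force: 0.0
```

Emit:
{"op": "move_arm", "data": {
  "jaw": [0, 0, 0, 0, 0, 0, 0, 0],
  "dp": [
    [0, -3.15, 0],
    [0, -3.15, 0],
    [0, -3.15, 0],
    [0, 0, 3.2],
    [0, 0, 3.2],
    [0, 0, 3.2],
    [0, 0, 3.2],
    [0, 0, 0]
  ],
  "turn": [
    [0, 0, 0],
    [0, 0, 0],
    [0, 0, 0],
    [0, 0, 0],
    [0, 0, 0],
    [0, 0, 0],
    [0, 0, 0],
    [0, 0, 0]
  ]
}}

```text
time_s: 4.07
position: [0.427, -0.3346, 0.0982]
tool_rot: [[-1.0, 0.001, -0.007], [0.001, 1.0, 0.008], [0.007, 0.008, -1.0]]
ft_force: [-0.7, 0.8, -0.9]
grip_width: -0.0002
gripper_force: 0.0
```

```bash
python3 - <<'E'
from h import *
im,d=cams.get_image("side"); im2,d2=cams.get_image("top")
a=cv2.resize(im[250:360,270:400],(650,550)); cv2.imwrite("pics/w1.png",a[:,:,::-1])
E
```

```text
(no output)
```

View pics/w1.png

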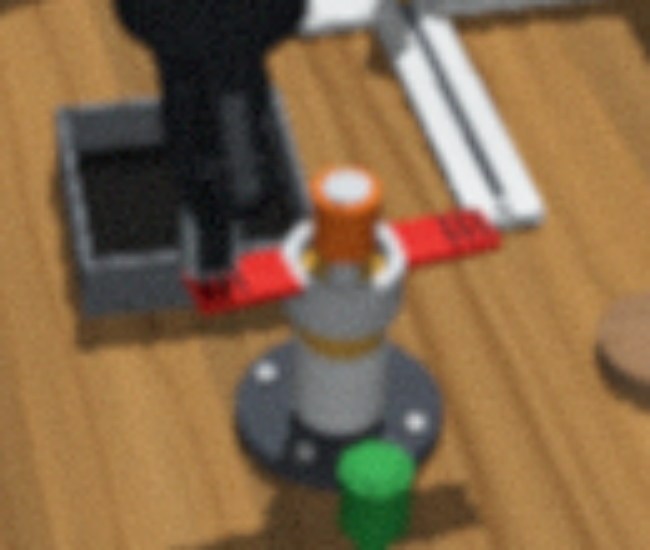

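Emit:
{"op": "move_arm", "data": {
  "jaw": [0, 0, 0, 0, 0],
  "dp": [
    [0, 0, 0],
    [0, 0, 0.6],
    [0, 0, 0.6],
    [0, 0, 0.6],
    [0, 0, 0]
  ],
  "turn": [
    [0, 0, 0],
    [0, 0, 0],
    [0, 0, 0],
    [0, 0, 0],
    [0, 0, 0]
  ]
}}

```text
time_s: 4.58
position: [0.4294, -0.3372, 0.0853]
tool_rot: [[-1.0, 0.0, 0.001], [0.0, 1.0, -0.001], [-0.001, -0.001, -1.0]]
ft_force: [1.5, -1.0, 5.5]
grip_width: -0.0001
gripper_force: 2.5
```

Emit:
{"op": "move_arm", "data": {
  "jaw": [0, 0, 0, 0],
  "dp": [
    [0, 0, 0.3],
    [0, 0, 0],
    [0, 0, 0],
    [0, 0, 0]
  ],
  "turn": [
    [0, 0, 0],
    [0, 0, 0],
    [0, 0, 0],
    [0, 0, 0]
  ]
}}

```text
time_s: 4.92
position: [0.4294, -0.3372, 0.0831]
tool_rot: [[-1.0, 0.0, 0.001], [0.0, 1.0, -0.002], [-0.001, -0.002, -1.0]]
ft_force: [1.1, -1.1, 6.0]
grip_width: 0.0001
gripper_force: 3.0
```

```bash
python3 - <<'E'
from h import *
im,d=cams.get_image("side"); im2,d2=cams.get_image("top")
h=cv2.cvtColor(im,cv2.COLOR_RGB2HSV); m=(h[...,0]<16)&(h[...,0]>5)&(h[...,1]>180)&(h[...,2]>150); m[:, :300]=0;m[:,380:]=0;m[:250]=0;m[330:]=0
a=np.argwhere(m); print(a.min(0),a.max(0),a.mean(0),len(a))
im0=cv2.imread("pics/side0.png"); h=cv2.cvtColor(im0,cv2.COLOR_BGR2HSV); m=(h[...,0]<16)&(h[...,0]>5)&(h[...,1]>180)&(h[...,2]>150); m[:, :300]=0;m[:,380:]=0;m[:250]=0;m[330:]=0
a=np.argwhere(m); print(a.min(0),a.max(0),a.mean(0),len(a))
E
```

```text
[281 332] [305 369] [288.7804878  344.56097561] 41
[286 333] [294 360] [290.55555556 342.85185185] 27
```

Emit:
{"op": "move_arm", "data": {
  "jaw": [0, 0, 0, 3, 5, 5],
  "dp": [
    [0, 0, -3],
    [0, 0, -3.8],
    [0, 0, -3.8],
    [0, 0, -3],
    [0, 0, 0],
    [0, 0, 0]
  ],
  "turn": [
    [0, 0, 0],
    [0, 0, 0],
    [0, 0, 0],
    [0, 0, 0],
    [0, 0, 0],
    [0, 0, 0]
  ]
}}

```text
time_s: 5.52
position: [0.4291, -0.3368, 0.2195]
tool_rot: [[-1.0, 0.0, 0.002], [0.0, 1.0, -0.002], [-0.002, -0.002, -1.0]]
ft_force: [-0.4, -0.6, -0.3]
grip_width: 0.0358
gripper_force: 0.0
```

```bash
cat >> h.py <<'E'
def cloud(cam):
    im,d=cams.get_image(cam); c=cams.calibration(cam); f=240/np.tan(np.radians(c["vertical_fov"])/2); K=np.array([[f,0,c["cx"]],[0,f,c["cy"]],[0,0,1]])
    u,v=np.meshgrid(np.arange(640.),np.arange(480.)); p=cv2.undistortPoints(np.stack([u,v],-1).reshape(-1,1,2),K,np.array([c["k1"],0,0,0,0])).reshape(480,640,2)
    M=np.linalg.inv(np.array(c["view"])); C=np.stack([p[...,0]*d,-p[...,1]*d,-d],-1)@M[:3,:3].T+M[:3,3]; C[d<=0]=np.nan
    return im,C
def comps(C,lo,hi,xr,yr,mn=30):
    Z=C[...,2]; m=((Z>lo)&(Z<hi)&(C[...,0]>xr[0])&(C[...,0]<xr[1])&(C[...,1]>yr[0])&(C[...,1]<yr[1])).astype(np.uint8)
    n,l,s,ce=cv2.connectedComponentsWithStats(m)
    for i in range(1,n):
        if s[i,4]<mn: continue
        pt=C[l==i]; (x,y),(w,h),a=cv2.minAreaRect(pt[:,:2].astype(np.float32)); vv=np.linalg.eigh(np.cov(pt[:,:2].T))[1][:,-1]
        print("px",ce[i].round(),s[i,4],"mid",(round(x,4),round(y,4)),"mean",pt.mean(0).round(4),"size",(round(w,3),round(h,3)),"axis",round((np.degrees(np.arctan2(vv[1],vv[0]))+90)%180-90,1),"zmax",np.percentile(pt[:,2],95).round(4))
E
python3 - <<'E'
from h import *
for c in("side","top"):
    im,C=cloud(c); print(c); comps(C,.1,.16,(.455,.52),(-.37,-.30),5); comps(C,.085,.1,(.40,.57),(-.37,-.30),5)
E
```

```text
side
px [339. 288.] 248 mid (0.4832, -0.3341) mean [ 0.4809 -0.3397  0.131 ] size (0.032, 0.026) axis -12.7 zmax 0.1423
px [338. 303.] 572 mid (0.4825, -0.3362) mean [ 0.4809 -0.3372  0.0903] size (0.049, 0.132) axis 5.0 zmax 0.093
px [338. 302.] 32 mid (0.4812, -0.3381) mean [ 0.4811 -0.338   0.0935] size (0.005, 0.01) axis -23.2 zmax 0.0996
top
px [425. 261.] 99 mid (0.4837, -0.3324) mean [ 0.4833 -0.3312  0.1396] size (0.023, 0.027) axis -35.4 zmax 0.1481
px [421. 253.] 276 mid (0.4977, -0.3337) mean [ 0.5071 -0.3283  0.0915] size (0.045, 0.1) axis -4.4 zmax 0.0971
```

Emit:
{"op": "move_arm", "data": {
  "jaw": [5, 5, 5, 5, 5, 5, 2, 2, 2, 2, 2, 2],
  "dp": [
    [-2.7, 0.2, 0],
    [-2.7, 0.15, 0],
    [0, 0, 3.5],
    [0, 0, 3.5],
    [0, 0, 3.0],
    [0, 0, 0.9],
    [0, 0, 0],
    [0, 0, 0],
    [0, 0, 0],
    [0, 0, 0],
    [0, 0, 0],
    [0, 0, 0]
  ],
  "turn": [
    [0, 0, 0],
    [0, 0, 0],
    [0, 0, 0],
    [0, 0, 0],
    [0, 0, 0],
    [0, 0, 0],
    [0, 0, 0],
    [0, 0, 0],
    [0, 0, 0],
    [0, 0, 0],
    [0, 0, 0],
    [0, 0, 0]
  ],
  "force": 40
}}

```text
time_s: 6.62
position: [0.4831, -0.3334, 0.1102]
tool_rot: [[-1.0, 0.0, 0.001], [0.0, 1.0, -0.001], [-0.001, -0.001, -1.0]]
ft_force: [1.0, -0.4, -1.8]
grip_width: 0.0284
gripper_force: 39.4
```

Emit:
{"op": "move_arm", "data": {
  "jaw": [2, 2, 2, 2, 2, 2, 2, 2, 2, 2, 2],
  "dp": [
    [0, 0, -1],
    [0, 0, -1.5],
    [0, 0, -2],
    [0, 0, -2],
    [0, 0, -1.5],
    [0.6, 2.4, 0],
    [0.6, 2.4, 0],
    [0.6, 2.4, 0],
    [0.6, 2.4, 0],
    [0.6, 2.4, 0],
    [0.6, 2.1, 0]
  ],
  "turn": [
    [0, 0, 0],
    [0, 0, 0],
    [0, 0, 0],
    [0, 0, 0],
    [0, 0, 0],
    [0, 0, 0],
    [0, 0, 0],
    [0, 0, 0],
    [0, 0, 0],
    [0, 0, 0],
    [0, 0, 0]
  ]
}}

```text
time_s: 7.53
position: [0.4466, -0.1908, 0.1903]
tool_rot: [[-1.0, 0.0, 0.001], [0.0, 1.0, -0.001], [-0.001, -0.001, -1.0]]
ft_force: [0.5, -0.3, -1.4]
grip_width: 0.0276
gripper_force: 39.7
```

```bash
python3 - <<'E'
from h import *
im,C=cloud("side"); s=observe(); print(s["position"],s["grip_width"])
h=cv2.cvtColor(im,cv2.COLOR_RGB2HSV); m=(h[...,0]<18)&(h[...,0]>4)&(h[...,1]>170)&(h[...,2]>130)&(C[...,2]>.05)&(C[...,1]<-.1)
a=np.argwhere(m); print(len(a)); print(C[m].min(0),C[m].max(0))
x,y=proj("side",s["position"]); x,y=int(x),int(y); cv2.imwrite("pics/p1.png",cv2.resize(im[y-60:y+60,x-70:x+70],(700,600))[:,:,::-1])
E
```

```text
[ 0.44540555 -0.18761931  0.19037501] 0.028009579390804652
21
[ 0.43292003 -0.3438535   0.08558542] [ 0.54988954 -0.19186602  0.19755775]
```

View pics/p1.png

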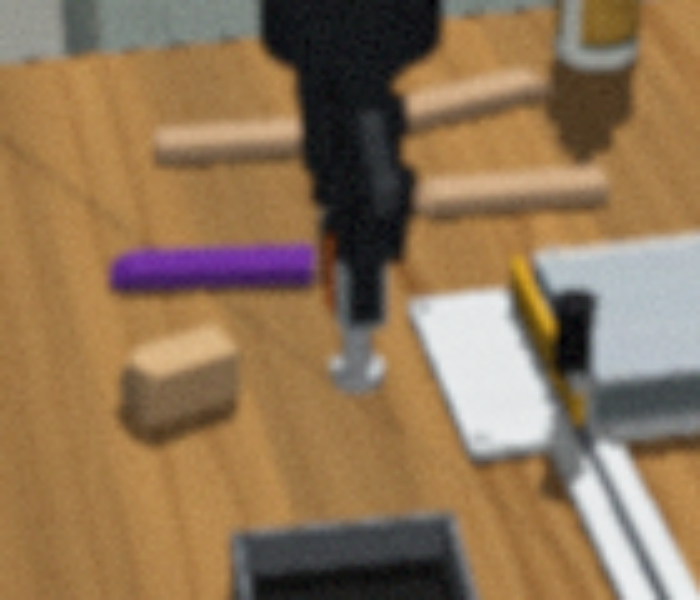

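Emit:
{"op": "move_arm", "data": {
  "jaw": [2, 2, 2, 2, 2, 2, 2, 2],
  "dp": [
    [0, 0, 3.5],
    [0, 0, 3.5],
    [0, 0, 3],
    [0, 0, 2.2],
    [0, 0, 1.4],
    [0, 0, 0.5],
    [0, 0, 0],
    [0, 0, 0]
  ],
  "turn": [
    [0, 0, 0],
    [0, 0, 0],
    [0, 0, 0],
    [0, 0, 0],
    [0, 0, 0],
    [0, 0, 0],
    [0, 0, 0],
    [0, 0, 0]
  ]
}}

```text
time_s: 8.25
position: [0.4475, -0.1926, 0.0493]
tool_rot: [[-1.0, 0.0, 0.001], [0.0, 1.0, -0.001], [-0.001, -0.001, -1.0]]
ft_force: [-0.1, 0.3, -1.0]
grip_width: 0.028
gripper_force: 39.8
```

Lower slightly, release gently, rise, then travel to above the gate knob (0.595, -0.037).

Emit:
{"op": "move_arm", "data": {
  "jaw": [2, 2, 2.8, 3.4, 4, 4.6, 5, 5, 5, 5, 5, 5],
  "dp": [
    [0, 0, 0.3],
    [0, 0, 0],
    [0, 0, 0],
    [0, 0, 0],
    [0, 0, 0],
    [0, 0, 0],
    [0, 0, 0],
    [0, 0, 0],
    [0, 0, -2],
    [0, 0, -3],
    [0, 0, -4],
    [0, 0, -2]
  ],
  "turn": [
    [0, 0, 0],
    [0, 0, 0],
    [0, 0, 0],
    [0, 0, 0],
    [0, 0, 0],
    [0, 0, 0],
    [0, 0, 0],
    [0, 0, 0],
    [0, 0, 0],
    [0, 0, 0],
    [0, 0, 0],
    [0, 0, 0]
  ]
}}

```text
time_s: 9.25
position: [0.4478, -0.1927, 0.159]
tool_rot: [[-1.0, 0.0, 0.003], [0.0, 1.0, -0.003], [-0.003, -0.003, -1.0]]
ft_force: [0.3, -0.2, -0.0]
grip_width: 0.0497
gripper_force: 0.0
```

Emit:
{"op": "move_arm", "data": {
  "jaw": [5, 5, 5, 5, 5, 5],
  "dp": [
    [-2.95, 3.1, 0],
    [-2.95, 3.1, 0],
    [-2.95, 3.1, 0],
    [-2.95, 3.1, 0],
    [-2.95, 3.1, 0],
    [0, 0, 0]
  ],
  "turn": [
    [0, 0, 0],
    [0, 0, 0],
    [0, 0, 0],
    [0, 0, 0],
    [0, 0, 0],
    [0, 0, 0]
  ]
}}

```text
time_s: 9.75
position: [0.5939, -0.0364, 0.1549]
tool_rot: [[-1.0, -0.005, 0.002], [-0.005, 1.0, 0.001], [-0.002, 0.001, -1.0]]
ft_force: [-1.1, -0.2, -1.0]
grip_width: 0.0497
gripper_force: 0.0
```

```bash
python3 - <<'E'
from h import *
im,C=cloud("side"); print("tray"); comps(C,.036,.1,(.38,.52),(-.26,-.12),5)
im,C=cloud("top"); comps(C,.036,.12,(.38,.52),(-.26,-.12),5); comps(C,.01,.036,(.40,.495),(-.24,-.145),5); print("coup");comps(C,.085,.1,(.40,.57),(-.37,-.30),5)
E
```

```text
tray
px [307. 274.] 185 mid (0.446, -0.1932) mean [ 0.4454 -0.1992  0.065 ] size (0.033, 0.025) axis -24.4 zmax 0.0767
px [370. 276.] 91 mid (0.447, -0.1934) mean [ 0.4471 -0.1933  0.0748] size (0.027, 0.024) axis 77.9 zmax 0.0808
px [375. 262.] 6 mid (0.4857, -0.2137) mean [ 0.4868 -0.2137  0.0125] size (0.006, 0.01) axis -72.9 zmax 0.0163
px [370. 283.] 5 mid (0.4309, -0.1965) mean [ 0.4306 -0.1973  0.012 ] size (0.008, 0.003) axis -77.9 zmax 0.0124
px [375. 290.] 5 mid (0.4097, -0.21) mean [ 0.4103 -0.2109  0.0117] size (0.009, 0.006) axis 78.4 zmax 0.0126
coup
px [423. 262.] 469 mid (0.4825, -0.3336) mean [ 0.4831 -0.3344  0.0917] size (0.131, 0.049) axis 5.3 zmax 0.0974
```

Emit:
{"op": "move_arm", "data": {
  "jaw": [5, 5, 5, 5, 5, 1.5, 1.5, 1.5, 1.5, 1.5, 1.5, 1.5],
  "dp": [
    [0, 0, 3],
    [0, 0, 3.5],
    [0, 0, 3],
    [0, 0, 1.6],
    [0, 0, 0],
    [0, 0, 0],
    [0, 0, 0],
    [0, 0, 0],
    [0, 0, 0],
    [0, 0, 0],
    [0, 0, 0],
    [0, 0, 0]
  ],
  "turn": [
    [0, 0, 0],
    [0, 0, 0],
    [0, 0, 0],
    [0, 0, 0],
    [0, 0, 0],
    [0, 0, 0],
    [0, 0, 0],
    [0, 0, 0],
    [0, 0, 0],
    [0, 0, 0],
    [0, 0, 0],
    [0, 0, 0]
  ],
  "force": 30
}}

```text
time_s: 10.85
position: [0.591, -0.0418, 0.046]
tool_rot: [[-1.0, 0.0, 0.002], [0.0, 1.0, -0.001], [-0.002, -0.001, -1.0]]
ft_force: [-4.3, -1.0, 7.3]
grip_width: 0.021
gripper_force: 29.5
```

Emit:
{"op": "move_arm", "data": {
  "jaw": [1.5, 1.5, 1.5, 1.5, 1.5, 1.5, 1.5, 1.5, 1.5, 1.5],
  "dp": [
    [0, -1, 0],
    [0, -2, 0],
    [0, -2.2, 0],
    [0, -2.2, 0],
    [0, -2.2, 0],
    [0, -2.2, 0],
    [0, -2.2, 0],
    [0, -1.6, 0],
    [0, -0.7, 0],
    [0, 0, 0]
  ],
  "turn": [
    [0, 0, 0],
    [0, 0, 0],
    [0, 0, 0],
    [0, 0, 0],
    [0, 0, 0],
    [0, 0, 0],
    [0, 0, 0],
    [0, 0, 0],
    [0, 0, 0],
    [0, 0, 0]
  ]
}}

```text
time_s: 11.68
position: [0.5895, -0.2038, 0.0459]
tool_rot: [[-1.0, 0.001, -0.002], [0.001, 1.0, 0.003], [0.002, 0.003, -1.0]]
ft_force: [-9.4, 6.4, 12.5]
grip_width: 0.0215
gripper_force: 30.5
```

Emit:
{"op": "move_arm", "data": {
  "jaw": [1.5, 1.5, 1.5, 1.5],
  "dp": [
    [0.3, -0.3, -0.3],
    [0, -0.3, 0],
    [0, 0, 0],
    [0, 0, 0]
  ],
  "turn": [
    [0, 0, 0],
    [0, 0, 0],
    [0, 0, 0],
    [0, 0, 0]
  ]
}}

```text
time_s: 12.02
position: [0.5887, -0.204, 0.0464]
tool_rot: [[-1.0, -0.001, 0.001], [-0.001, 1.0, 0.01], [-0.001, 0.01, -1.0]]
ft_force: [11.5, 26.7, -8.1]
grip_width: 0.0204
gripper_force: 33.3
```

Emit:
{"op": "move_arm", "data": {
  "jaw": [1.5, 3, 5, 5, 5, 5, 5, 5, 5],
  "dp": [
    [-0.1, 0.4, 0],
    [0, 0, 0],
    [0, 0, 0],
    [0, 0, 0],
    [0, 0, 0],
    [0, 0, -3],
    [0, 0, -4],
    [0, 0, -4],
    [0, 0, 0]
  ],
  "turn": [
    [0, 0, 0],
    [0, 0, 0],
    [0, 0, 0],
    [0, 0, 0],
    [0, 0, 0],
    [0, 0, 0],
    [0, 0, 0],
    [0, 0, 0],
    [0, 0, 0]
  ]
}}

```text
time_s: 12.77
position: [0.5912, -0.2083, 0.166]
tool_rot: [[-1.0, 0.001, 0.013], [0.001, 1.0, -0.008], [-0.013, -0.008, -1.0]]
ft_force: [1.2, -1.0, 1.7]
grip_width: 0.0499
gripper_force: 0.0
```

```bash
python3 - <<'E'
from h import *
snap("side","s2")
im,C=cloud("top"); comps(C,.02,.09,(.57,.602),(-.3,.1),5); comps(C,.05,.09,(.57,.615),(-.26,.1),5); print("blocks"); comps(C,.006,.02,(.35,.75),(.11,.45),200)
cv2.imwrite("pics/t2.png",cv2.resize(im[150:300,150:400],(800,480))[:,:,::-1])
print(observe()["position"])
E
```

```text
px [365. 225.] 33 mid (0.5914, -0.1855) mean [ 0.5909 -0.184   0.041 ] size (0.044, 0.009) axis 76.4 zmax 0.0714
px [339. 224.] 33 mid (0.5941, -0.112) mean [ 0.5939 -0.1122  0.034 ] size (0.048, 0.004) axis 89.4 zmax 0.0396
px [372. 226.] 6 mid (0.5845, -0.2012) mean [ 0.5849 -0.2012  0.064 ] size (0.01, 0.002) axis 64.4 zmax 0.0767
blocks
px [185. 215.] 358 mid (0.6324, 0.3216) mean [0.632  0.323  0.0112] size (0.119, 0.036) axis 14.3 zmax 0.0164
px [228. 215.] 352 mid (0.6282, 0.2004) mean [0.6304 0.2003 0.0117] size (0.03, 0.118) axis -3.8 zmax 0.0167
px [193. 268.] 357 mid (0.4827, 0.3023) mean [0.4812 0.3012 0.0114] size (0.031, 0.12) axis -4.7 zmax 0.0165
[ 0.58903442 -0.20707363  0.15929247]
```

View pics/t2.png

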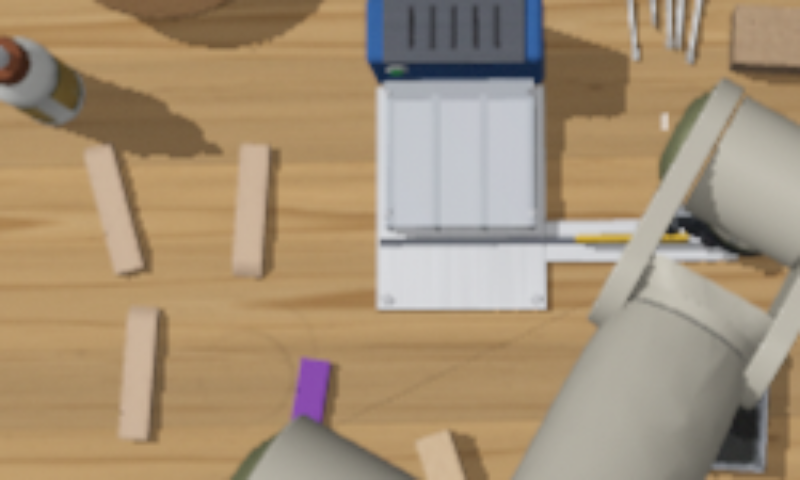

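Emit:
{"op": "move_arm", "data": {
  "jaw": [5, 5, 5, 5, 5, 5, 5, 5, 5, 5, 5, 5],
  "dp": [
    [-0.23, 4.09, 0],
    [-0.23, 4.09, 0],
    [-0.23, 4.09, 0],
    [-0.23, 4.09, 0],
    [-0.23, 4.09, 0],
    [-0.23, 4.09, 0],
    [-0.23, 4.09, 0],
    [-0.23, 4.09, 0],
    [-0.23, 4.09, 0],
    [-0.23, 4.09, 0],
    [0, 0, 0],
    [0, 0, 0]
  ],
  "turn": [
    [0, 0, 0],
    [0, 0, 0],
    [0, 0, 0],
    [0, 0, 0],
    [0, 0, 0],
    [0, 0, 0],
    [0, 0, 0],
    [0, 0, 0],
    [0, 0, 0],
    [0, 0, 0.066],
    [0, 0, 0],
    [0, 0, 0]
  ]
}}

```text
time_s: 13.87
position: [0.611, 0.2044, 0.1555]
tool_rot: [[-0.998, 0.063, -0.003], [0.063, 0.998, -0.001], [0.003, -0.001, -1.0]]
ft_force: [-0.0, -0.8, -0.4]
grip_width: 0.0503
gripper_force: 0.0
```

Emit:
{"op": "move_arm", "data": {
  "jaw": [5, 5, 5, 5, 5, 5, 5],
  "dp": [
    [-0.2, -0.3, 2],
    [0, 0, 3.5],
    [0, 0, 3.5],
    [0, 0, 3],
    [0, 0, 2],
    [0, 0, 0],
    [0, 0, 0]
  ],
  "turn": [
    [0, 0, 0],
    [0, 0, 0],
    [0, 0, 0],
    [0, 0, 0],
    [0, 0, 0],
    [0, 0, 0],
    [0, 0, 0]
  ]
}}

```text
time_s: 14.45
position: [0.6133, 0.1982, 0.0165]
tool_rot: [[-0.998, 0.067, -0.003], [0.067, 0.998, -0.001], [0.002, -0.001, -1.0]]
ft_force: [0.6, 0.2, 0.5]
grip_width: 0.0502
gripper_force: 0.0
```

```bash
python3 - <<'E'
from h import *
im,d=snap("side","s3"); s=observe(); print(s["position"])
x,y=proj("side",s["position"]); x,y=int(x),int(y); cv2.imwrite("pics/b1.png",cv2.resize(im[y-50:y+40,x-60:x+60],(720,540))[:,:,::-1])
E
```

```text
[0.61410532 0.19860091 0.01804863]
```

View pics/b1.png

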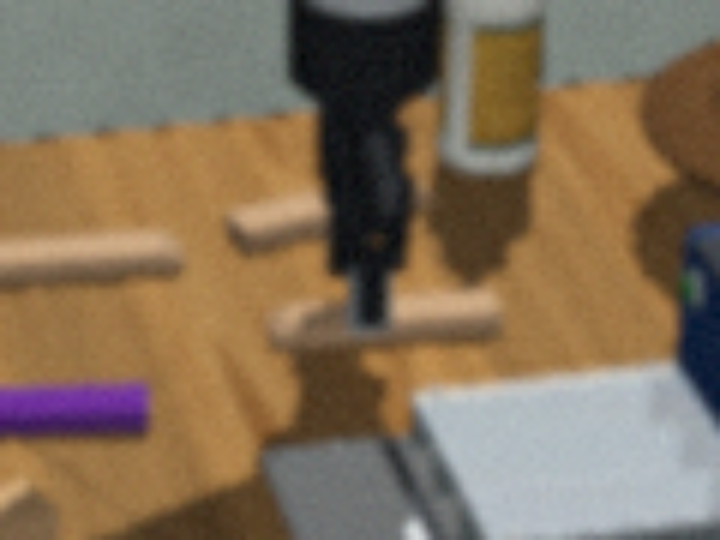

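Emit:
{"op": "move_arm", "data": {
  "jaw": [5, 5, 1.5, 1.5, 1.5, 1.5, 1.5, 1.5],
  "dp": [
    [0, 0.2, 0.9],
    [0, 0, 0.3],
    [0, 0, 0],
    [0, 0, 0],
    [0, 0, 0],
    [0, 0, 0],
    [0, 0, 0],
    [0, 0, 0]
  ],
  "turn": [
    [0, 0, 0],
    [0, 0, 0],
    [0, 0, 0],
    [0, 0, 0],
    [0, 0, 0],
    [0, 0, 0],
    [0, 0, 0],
    [0, 0, 0]
  ],
  "force": 40
}}

```text
time_s: 15.17
position: [0.614, 0.2016, 0.0059]
tool_rot: [[-0.998, 0.066, 0.001], [0.066, 0.998, 0.0], [-0.001, 0.0, -1.0]]
ft_force: [-0.0, -0.1, 4.3]
grip_width: 0.0245
gripper_force: 39.7
```

Emit:
{"op": "move_arm", "data": {
  "jaw": [1.5, 1.5, 1.5, 1.5, 1.5, 1.5, 1.5, 1.5, 1.5, 1.5, 1.5],
  "dp": [
    [0, 0, -1],
    [0, 0, -2],
    [0, 0, -2],
    [0, 0, 0],
    [1.78, -2.93, 0],
    [1.78, -2.93, 0],
    [1.78, -2.93, 0],
    [1.78, -2.93, 0],
    [1.78, -2.93, 0],
    [0, 0, 0],
    [0, 0, 0]
  ],
  "turn": [
    [0, 0, 0],
    [0, 0, 0],
    [0, 0, 0],
    [0, 0, -0.061],
    [0, 0, 0],
    [0, 0, 0],
    [0, 0, 0],
    [0, 0, 0],
    [0, 0, 0],
    [0, 0, 0],
    [0, 0, 0]
  ]
}}

```text
time_s: 16.08
position: [0.5236, 0.0544, 0.056]
tool_rot: [[-1.0, 0.008, 0.0], [0.008, 1.0, 0.0], [-0.0, 0.0, -1.0]]
ft_force: [0.3, -0.3, -1.3]
grip_width: 0.0248
gripper_force: 39.4
```

```bash
python3 - <<'E'
from h import *
np.set_printoptions(precision=4,suppress=True)
s=observe(); print(s["position"],s["grip_width"],s["tool_rot"])
im,C=cloud("side"); x,y=proj("side",s["position"]); x,y=int(x),int(y); cv2.imwrite("pics/b2.png",cv2.resize(im[y-50:y+50,x-60:x+80],(770,550))[:,:,::-1])
im,C=cloud("top"); cv2.imwrite("pics/b2t.png",im[:,:,::-1]); comps(C,.045,.08,(.57,.62),(0,.11),10); comps(C,.006,.02,(.35,.75),(.11,.45),200)
E
```

```text
[0.5236 0.0544 0.056 ] 0.024754233224467067 [[-1.      0.0079  0.0002]
 [ 0.0079  1.      0.    ]
 [-0.0002  0.     -1.    ]]
px [279. 225.] 20 mid (0.5927, 0.052) mean [0.5933 0.0512 0.062 ] size (0.022, 0.006) axis 84.9 zmax 0.067
px [186. 215.] 361 mid (0.6336, 0.3236) mean [0.6306 0.3225 0.0116] size (0.122, 0.033) axis 14.7 zmax 0.0168
px [193. 267.] 363 mid (0.4816, 0.3018) mean [0.4825 0.301  0.0111] size (0.031, 0.119) axis -4.7 zmax 0.0171
```

View pics/b2.png

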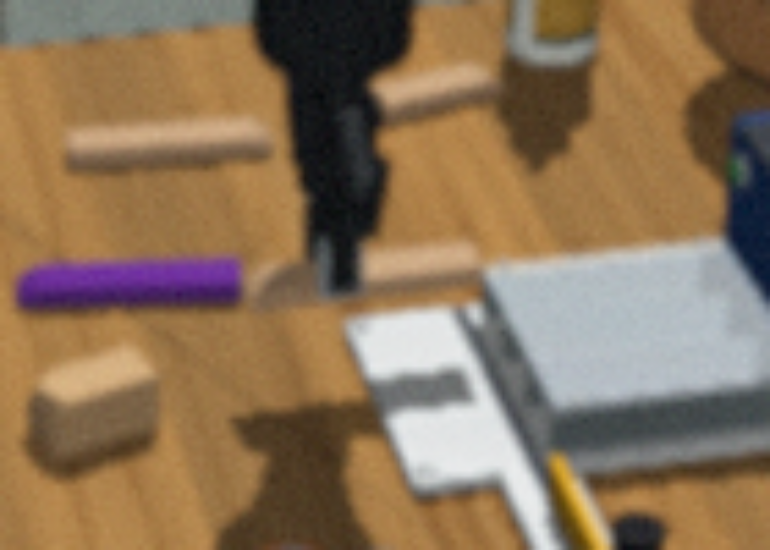

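Emit:
{"op": "move_arm", "data": {
  "jaw": [1.5, 1.5, 1.5, 1.5, 1.5, 1.5, 1.5, 1.5, 1.5, 1.5, 1.5],
  "dp": [
    [0, 0.15, 2],
    [0, 0, 1.5],
    [0, 0, 0.5],
    [0, 0, 0],
    [-1, 0, 0],
    [-1.2, 0, 0],
    [-1.2, 0, 0],
    [-1.2, 0, 0],
    [-1.2, 0, 0],
    [-0.7, 0, 0],
    [0, 0, 0]
  ],
  "turn": [
    [0, 0, 0],
    [0, 0, 0],
    [0, 0, 0],
    [0, 0, 0],
    [0, 0, 0],
    [0, 0, 0],
    [0, 0, 0],
    [0, 0, 0],
    [0, 0, 0],
    [0, 0, 0],
    [0, 0, 0]
  ]
}}

```text
time_s: 17.1
position: [0.5904, 0.057, 0.0158]
tool_rot: [[-1.0, 0.005, 0.002], [0.005, 1.0, -0.0], [-0.002, -0.0, -1.0]]
ft_force: [-0.7, -0.2, -0.9]
grip_width: 0.0241
gripper_force: 39.4
```

Emit:
{"op": "move_arm", "data": {
  "jaw": [2.5, 3, 3.5, 4, 4, 4, 4, 0, 0, 0, 0],
  "dp": [
    [0, 0, 0],
    [0, 0, 0],
    [0, 0, 0],
    [0, 0, 0],
    [0, 0, -3],
    [3.5, 0, 0],
    [3.5, 0, 0],
    [0, 0, 0],
    [0, 0, 0],
    [0, 0, 0],
    [0, 0, 0]
  ],
  "turn": [
    [0, 0, 0],
    [0, 0, 0],
    [0, 0, 0],
    [0, 0, 0],
    [0, 0, 0],
    [0, 0, 0],
    [0, 0, 0],
    [0, 0, 0],
    [0, 0, 0],
    [0, 0, 0],
    [0, 0, 0]
  ]
}}

```text
time_s: 18.02
position: [0.5202, 0.0569, 0.0455]
tool_rot: [[-1.0, 0.005, 0.002], [0.005, 1.0, -0.0], [-0.002, -0.0, -1.0]]
ft_force: [-0.7, -0.8, -0.3]
grip_width: -0.0001
gripper_force: 0.0
```

Emit:
{"op": "move_arm", "data": {
  "jaw": [0, 0, 0, 0],
  "dp": [
    [0, -0.2, 2],
    [0, 0, 1.2],
    [0, 0, 0],
    [0, 0, 0]
  ],
  "turn": [
    [0, 0, 0],
    [0, 0, 0],
    [0, 0, 0],
    [0, 0, 0]
  ]
}}

```text
time_s: 18.35
position: [0.5194, 0.055, 0.013]
tool_rot: [[-1.0, 0.005, -0.001], [0.005, 1.0, 0.0], [0.001, 0.0, -1.0]]
ft_force: [0.8, 0.3, -0.1]
grip_width: -0.0
gripper_force: 0.0
```

```bash
python3 - <<'E'
from h import *
im,C=cloud("top"); comps(C,.012,.03,(.53,.604),(-.02,.1),10)
E
```

```text
px [279. 226.] 78 mid (0.5942, 0.06) mean [0.5943 0.0553 0.0191] size (0.018, 0.043) axis -88.0 zmax 0.0233
```

Emit:
{"op": "move_arm", "data": {
  "jaw": [0, 0, 0, 0, 0, 0, 0, 0, 0],
  "dp": [
    [-1.2, 0, 0.2],
    [-1.2, 0, 0],
    [-1.2, 0, 0],
    [-1.2, 0, 0],
    [-1, 0, 0],
    [-0.8, 0, 0],
    [-0.7, 0, 0],
    [0, 0, 0],
    [0, 0, 0]
  ],
  "turn": [
    [0, 0, 0],
    [0, 0, 0],
    [0, 0, 0],
    [0, 0, 0],
    [0, 0, 0],
    [0, 0, 0],
    [0, 0, 0],
    [0, 0, 0],
    [0, 0, 0]
  ]
}}

```text
time_s: 19.15
position: [0.5919, 0.0547, 0.0115]
tool_rot: [[-1.0, 0.005, 0.0], [0.005, 1.0, -0.0], [-0.0, -0.0, -1.0]]
ft_force: [-1.2, -0.6, 0.3]
grip_width: 0.0002
gripper_force: 0.0
```

Emit:
{"op": "move_arm", "data": {
  "jaw": [0, 0, 0, 0, 0],
  "dp": [
    [-0.2, 0, 0],
    [-0.2, 0, 0],
    [0, 0, 0],
    [0, 0, 0],
    [0, 0, 0]
  ],
  "turn": [
    [0, 0, 0],
    [0, 0, 0],
    [0, 0, 0],
    [0, 0, 0],
    [0, 0, 0]
  ]
}}

```text
time_s: 19.57
position: [0.5957, 0.0547, 0.0113]
tool_rot: [[-1.0, 0.005, -0.0], [0.005, 1.0, 0.0], [0.0, 0.0, -1.0]]
ft_force: [0.0, -0.1, 0.6]
grip_width: -0.0001
gripper_force: 0.4
```

Emit:
{"op": "move_arm", "data": {
  "jaw": [0, 0, 0, 0, 0],
  "dp": [
    [-0.2, 0, 0],
    [-0.2, 0, 0],
    [0, 0, 0],
    [0, 0, 0],
    [0, 0, 0]
  ],
  "turn": [
    [0, 0, 0],
    [0, 0, 0],
    [0, 0, 0],
    [0, 0, 0],
    [0, 0, 0]
  ]
}}

```text
time_s: 19.98
position: [0.5959, 0.0548, 0.011]
tool_rot: [[-1.0, 0.005, -0.01], [0.005, 1.0, 0.0], [0.01, 0.0, -1.0]]
ft_force: [-16.3, -1.1, 10.1]
grip_width: 0.0001
gripper_force: 8.4
```

Emit:
{"op": "move_arm", "data": {
  "jaw": [0, 0, 0, 0, 3, 5, 5, 5, 5, 5, 5, 5],
  "dp": [
    [3, 0, 0],
    [0, 0, -3.5],
    [0, 0, -3.5],
    [0, 0, -3.5],
    [1.45, 3.54, 0],
    [1.45, 3.54, 0],
    [1.45, 3.54, 0],
    [1.45, 3.54, 0],
    [1.45, 3.54, 0],
    [1.45, 3.54, 0],
    [1.45, 3.54, 0],
    [0, 0, 0]
  ],
  "turn": [
    [0, 0, 0],
    [0, 0, 0],
    [0, 0, 0],
    [0, 0, 0],
    [0, 0, 0],
    [0, 0, 0],
    [0, 0, 0],
    [0, 0, 0],
    [0, 0, 0],
    [0, 0, 0],
    [0, 0, 0],
    [0, 0, 0.072]
  ]
}}

```text
time_s: 20.98
position: [0.4669, 0.3082, 0.1165]
tool_rot: [[-0.997, 0.072, -0.0], [0.072, 0.997, 0.002], [0.0, 0.001, -1.0]]
ft_force: [0.2, -0.3, 0.6]
grip_width: 0.0499
gripper_force: 0.0
```

```bash
python3 - <<'E'
from h import *
np.set_printoptions(precision=4,suppress=True)
im,C=cloud("side"); comps(C,.006,.02,(.36,.75),(.11,.45),100)
im,C=cloud("top"); comps(C,.006,.02,(.36,.75),(.11,.45),100); cv2.imwrite("pics/t4.png",cv2.resize(im[150:300,250:350],(533,800))[::1,:,::-1][:600])
for u in (277,279,281): print([C[v,u,[0,2]].round(4).tolist() for v in range(218,229)])
s=observe(); print(s["position"])
E
```

```text
px [327. 184.] 163 mid (0.6293, 0.3232) mean [0.6255 0.3205 0.0099] size (0.114, 0.035) axis 15.8 zmax 0.013
px [284. 192.] 180 mid (0.4812, 0.3021) mean [0.4803 0.3001 0.0098] size (0.035, 0.113) axis -4.2 zmax 0.013
px [278. 217.] 229 mid (0.4361, 0.1539) mean [0.437  0.1523 0.0098] size (0.038, 0.114) axis -9.7 zmax 0.0127
px [185. 215.] 363 mid (0.6326, 0.3262) mean [0.6304 0.3231 0.0114] size (0.123, 0.033) axis 14.3 zmax 0.0167
px [194. 257.] 176 mid (0.5121, 0.2983) mean [0.5123 0.2987 0.0114] size (0.029, 0.061) axis -4.1 zmax 0.0167
px [245. 282.] 348 mid (0.4361, 0.1525) mean [0.4381 0.1531 0.0117] size (0.028, 0.115) axis -10.0 zmax 0.0168
[[0.6152, 0.0348], [0.6125, 0.0334], [0.6096, 0.0344], [0.6069, 0.0329], [0.6074, 0.0047], [0.604, 0.009], [0.6009, 0.011], [0.5991, 0.0013], [0.5954, 0.009], [0.5921, 0.0138], [0.5899, 0.0068]]
[[0.6149, 0.0359], [0.6122, 0.0349], [0.6092, 0.0371], [0.6064, 0.0369], [0.6067, 0.0094], [0.604, 0.0084], [0.6018, 0.0019], [0.5981, 0.0096], [0.5949, 0.0133], [0.5921, 0.0124], [0.5891, 0.0137]]
[[0.6151, 0.0337], [0.6114, 0.0406], [0.6088, 0.0396], [0.6061, 0.0383], [0.606, 0.0148], [0.6033, 0.0137], [0.6013, 0.0054], [0.5977, 0.0125], [0.5952, 0.0094], [0.5923, 0.0097], [0.5894, 0.01]]
[0.4691 0.3043 0.1164]
```

View pics/t4.png

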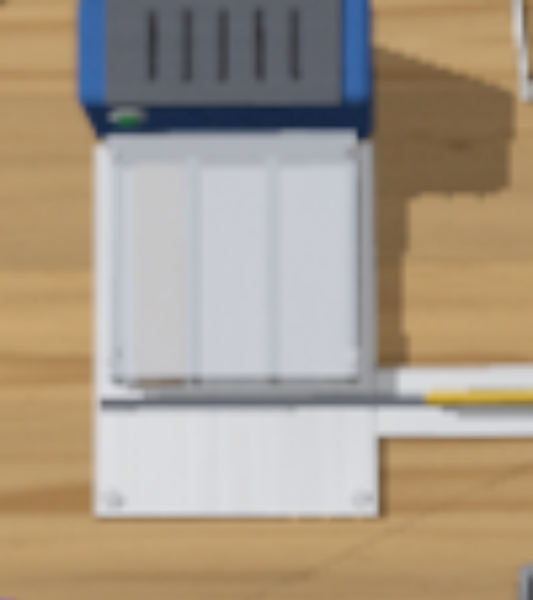

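Emit:
{"op": "move_arm", "data": {
  "jaw": [5, 5, 5, 5, 5, 5, 1.5, 1.5, 1.5, 1.5, 1.5, 1.5],
  "dp": [
    [0, -0.1, 3.5],
    [0, 0, 3.5],
    [0, 0, 2.5],
    [0, 0, 1.2],
    [0, 0, 0.4],
    [0, 0, 0],
    [0, 0, 0],
    [0, 0, 0],
    [0, 0, 0],
    [0, 0, 0],
    [0, 0, 0],
    [0, 0, 0]
  ],
  "turn": [
    [0, 0, 0],
    [0, 0, 0],
    [0, 0, 0],
    [0, 0, 0],
    [0, 0, 0],
    [0, 0, 0],
    [0, 0, 0],
    [0, 0, 0],
    [0, 0, 0],
    [0, 0, 0],
    [0, 0, 0],
    [0, 0, 0]
  ]
}}

```text
time_s: 22.08
position: [0.4706, 0.3022, 0.0068]
tool_rot: [[-0.997, 0.077, 0.003], [0.077, 0.997, 0.001], [-0.003, 0.001, -1.0]]
ft_force: [0.7, -2.9, 5.4]
grip_width: 0.0244
gripper_force: 39.9
```

Emit:
{"op": "move_arm", "data": {
  "jaw": [1.5, 1.5, 1.5, 1.5, 1.5, 1.5, 1.5, 1.5, 1.5, 1.5, 1.5, 1.5],
  "dp": [
    [0, 0, -1],
    [0, 0, -2],
    [0, 0, -2],
    [0, 0, 0],
    [-0.7, -3.6, 0],
    [-0.7, -3.6, 0],
    [-0.7, -3.6, 0],
    [-0.7, -3.6, 0],
    [-0.7, -3.6, 0],
    [-0.7, -3.6, 0],
    [-0.7, -3.6, 0],
    [-0.7, -3.6, 0]
  ],
  "turn": [
    [0, 0, 0],
    [0, 0, 0],
    [0, 0, 0],
    [0, 0, -0.072],
    [0, 0, 0],
    [0, 0, 0],
    [0, 0, 0],
    [0, 0, 0],
    [0, 0, 0],
    [0, 0, 0],
    [0, 0, 0],
    [0, 0, 0]
  ]
}}

```text
time_s: 23.08
position: [0.5243, 0.0121, 0.0563]
tool_rot: [[-1.0, 0.005, 0.001], [0.005, 1.0, -0.0], [-0.001, -0.0, -1.0]]
ft_force: [0.9, 0.3, 0.1]
grip_width: 0.0243
gripper_force: 39.3
```

```bash
python3 - <<'E'
from h import *
np.set_printoptions(precision=4,suppress=True)
im,C=cloud("top"); comps(C,.045,.08,(.57,.64),(-.03,.08),10); comps(C,.006,.02,(.36,.75),(.11,.45),100)
s=observe(); print(s["position"],s["grip_width"],s["tool_rot"][0])
E
```

```text
px [295. 224.] 17 mid (0.5944, 0.0091) mean [0.5936 0.0072 0.0572] size (0.025, 0.006) axis 82.9 zmax 0.062
px [185. 215.] 356 mid (0.6346, 0.3241) mean [0.6314 0.3226 0.0116] size (0.125, 0.029) axis 14.4 zmax 0.017
px [245. 282.] 335 mid (0.4376, 0.1535) mean [0.4379 0.1535 0.0119] size (0.028, 0.113) axis -9.3 zmax 0.017
[0.5263 0.0064 0.0564] 0.024403386669835162 [-1.      0.0088  0.0033]
```

Emit:
{"op": "move_arm", "data": {
  "jaw": [1.5, 1.5, 1.5],
  "dp": [
    [0, 0, 0],
    [0, 0, 0],
    [0, 0, 0]
  ],
  "turn": [
    [0, 0, 0],
    [0, 0, 0],
    [0, 0, 0]
  ]
}}

```text
time_s: 23.38
position: [0.5238, 0.0147, 0.0557]
tool_rot: [[-1.0, 0.004, -0.0], [0.004, 1.0, 0.0], [0.0, 0.0, -1.0]]
ft_force: [-0.4, -0.2, -0.1]
grip_width: 0.0242
gripper_force: 39.4
```

Emit:
{"op": "move_arm", "data": {
  "jaw": [1.5, 1.5, 1.5, 1.5, 1.5, 1.5, 1.5, 1.5, 1.5, 1.5, 1.5],
  "dp": [
    [0, -0.15, 2],
    [0, 0, 1.4],
    [0, 0, 0.5],
    [0, 0, 0],
    [-1, 0, 0],
    [-1.2, 0, 0],
    [-1.2, 0, 0],
    [-1.2, 0, 0],
    [-1.2, 0, 0],
    [-0.7, 0, 0],
    [0, 0, 0]
  ],
  "turn": [
    [0, 0, 0],
    [0, 0, 0],
    [0, 0, 0],
    [0, 0, 0],
    [0, 0, 0],
    [0, 0, 0],
    [0, 0, 0],
    [0, 0, 0],
    [0, 0, 0],
    [0, 0, 0],
    [0, 0, 0]
  ]
}}

```text
time_s: 24.3
position: [0.5904, 0.0124, 0.0171]
tool_rot: [[-1.0, 0.004, 0.002], [0.004, 1.0, -0.0], [-0.002, -0.0, -1.0]]
ft_force: [-0.6, 0.3, -0.5]
grip_width: 0.0247
gripper_force: 39.4
```

Emit:
{"op": "move_arm", "data": {
  "jaw": [2.5, 3, 3.5, 4, 4, 4, 4, 0, 0, 0, 0],
  "dp": [
    [0, 0, 0],
    [0, 0, 0],
    [0, 0, 0],
    [0, 0, 0],
    [0, 0, -3],
    [3.5, 0, 0],
    [3.5, 0, 0],
    [0, 0, 0],
    [0, 0, 0],
    [0, 0, 0],
    [0, 0, 0]
  ],
  "turn": [
    [0, 0, 0],
    [0, 0, 0],
    [0, 0, 0],
    [0, 0, 0],
    [0, 0, 0],
    [0, 0, 0],
    [0, 0, 0],
    [0, 0, 0],
    [0, 0, 0],
    [0, 0, 0],
    [0, 0, 0]
  ]
}}

```text
time_s: 25.22
position: [0.5203, 0.0121, 0.0465]
tool_rot: [[-1.0, 0.005, 0.002], [0.005, 1.0, -0.0], [-0.002, -0.0, -1.0]]
ft_force: [0.3, 0.0, -1.1]
grip_width: -0.0002
gripper_force: 0.0
```

Emit:
{"op": "move_arm", "data": {
  "jaw": [0, 0, 0, 0, 0, 0, 0, 0, 0, 0, 0, 0],
  "dp": [
    [0, 0, 2],
    [0, 0, 1.5],
    [0, 0, 0],
    [-1.2, 0, 0],
    [-1.2, 0, 0],
    [-1.2, 0, 0],
    [-1.2, 0, 0],
    [-1, 0, 0],
    [-0.8, 0, 0],
    [-0.6, 0, 0],
    [0, 0, 0],
    [0, 0, 0]
  ],
  "turn": [
    [0, 0, 0],
    [0, 0, 0],
    [0, 0, 0],
    [0, 0, 0],
    [0, 0, 0],
    [0, 0, 0],
    [0, 0, 0],
    [0, 0, 0],
    [0, 0, 0],
    [0, 0, 0],
    [0, 0, 0],
    [0, 0, 0]
  ]
}}

```text
time_s: 26.22
position: [0.5911, 0.012, 0.0114]
tool_rot: [[-1.0, 0.005, -0.0], [0.005, 1.0, -0.0], [0.0, -0.0, -1.0]]
ft_force: [0.0, -0.8, 0.2]
grip_width: 0.0001
gripper_force: 0.0
```

Emit:
{"op": "move_arm", "data": {
  "jaw": [0, 0, 0, 0, 0],
  "dp": [
    [-0.2, 0, 0],
    [-0.2, 0, 0],
    [-0.2, 0, 0],
    [0, 0, 0],
    [0, 0, 0]
  ],
  "turn": [
    [0, 0, 0],
    [0, 0, 0],
    [0, 0, 0],
    [0, 0, 0],
    [0, 0, 0]
  ]
}}

```text
time_s: 26.63
position: [0.5954, 0.0121, 0.0112]
tool_rot: [[-1.0, 0.005, -0.004], [0.005, 1.0, 0.0], [0.004, 0.0, -1.0]]
ft_force: [-6.8, -0.4, 4.4]
grip_width: -0.0
gripper_force: 3.5
```

Emit:
{"op": "move_arm", "data": {
  "jaw": [0, 0, 0, 0, 3, 5, 5, 5, 5, 5, 5, 5],
  "dp": [
    [3, 0, 0],
    [0, 0, -3.5],
    [0, 0, -3.5],
    [0, 0, -3.5],
    [-0.63, 3.85, 0],
    [-0.63, 3.85, 0],
    [-0.63, 3.85, 0],
    [-0.63, 3.85, 0],
    [-0.63, 3.85, 0],
    [-0.63, 3.85, 0],
    [-0.63, 3.85, 0],
    [-0.63, 3.85, 0]
  ],
  "turn": [
    [0, 0, 0],
    [0, 0, 0],
    [0, 0, 0],
    [0, 0, 0],
    [0, 0, 0],
    [0, 0, 0],
    [0, 0, 0],
    [0, 0, 0],
    [0, 0, 0],
    [0, 0, 0],
    [0, 0, 0],
    [0, 0, 0]
  ]
}}

```text
time_s: 27.63
position: [0.619, 0.3218, 0.1164]
tool_rot: [[-1.0, 0.005, -0.0], [0.005, 1.0, -0.0], [0.0, -0.0, -1.0]]
ft_force: [0.9, -0.3, 0.3]
grip_width: 0.0501
gripper_force: 0.0
```

Emit:
{"op": "move_arm", "data": {
  "jaw": [5, 5, 5, 5, 5, 5],
  "dp": [
    [0, 0, 0],
    [0, 0, 0],
    [0, 0, 0],
    [0, 0, 0],
    [0, 0, 0],
    [0, 0, 0]
  ],
  "turn": [
    [0, 0, -0.085],
    [0, 0, -0.085],
    [0, 0, -0.085],
    [0, 0, 0],
    [0, 0, 0],
    [0, 0, 0]
  ]
}}

```text
time_s: 28.13
position: [0.6191, 0.3196, 0.1164]
tool_rot: [[-0.97, -0.245, -0.0], [-0.245, 0.97, -0.0], [0.0, -0.0, -1.0]]
ft_force: [0.1, -0.3, -0.4]
grip_width: 0.0499
gripper_force: 0.0
```

```bash
python3 - <<'E'
from h import *
np.set_printoptions(precision=4,suppress=True)
im,C=cloud("side"); comps(C,.006,.02,(.36,.75),(.11,.45),50); print("bottle");comps(C,.03,.09,(.66,.80),(.32,.45),30)
s=observe(); print(s["position"],s["tool_rot"][0]); x,y=proj("side",s["position"]); x,y=int(x),int(y); cv2.imwrite("pics/b4.png",cv2.resize(im[y-50:y+50,x-60:x+60],(720,600))[:,:,::-1])
im,C=cloud("top");comps(C,.006,.02,(.36,.75),(.11,.45),50)
for u in (277,279,281,291,295,299): print([C[v,u,[0,2]].round(4).tolist() for v in range(220,227)])
E
```

```text
px [353. 175.] 56 mid (0.724, 0.3637) mean [0.7251 0.3596 0.0131] size (0.023, 0.051) axis -31.0 zmax 0.0185
px [327. 184.] 166 mid (0.6273, 0.3211) mean [0.6254 0.3208 0.0096] size (0.114, 0.036) axis 14.6 zmax 0.0126
px [278. 217.] 224 mid (0.4358, 0.1538) mean [0.4374 0.1522 0.0099] size (0.036, 0.113) axis -10.6 zmax 0.0128
bottle
px [355. 162.] 279 mid (0.7284, 0.3636) mean [0.7295 0.3601 0.06  ] size (0.034, 0.057) axis -15.8 zmax 0.0871
[0.6192 0.3196 0.1164] [-0.9695 -0.2449 -0.    ]
px [189. 225.] 126 mid (0.6043, 0.3125) mean [0.6028 0.3116 0.0115] size (0.059, 0.019) axis 16.2 zmax 0.0165
px [245. 282.] 363 mid (0.4376, 0.153) mean [0.4376 0.1529 0.0116] size (0.03, 0.12) axis -9.8 zmax 0.0174
[[0.6088, 0.0409], [0.6069, 0.0333], [0.607, 0.008], [0.6037, 0.0115], [0.6011, 0.0094], [0.5986, 0.0056], [0.5953, 0.0104]]
[[0.6086, 0.0414], [0.6063, 0.0376], [0.6059, 0.0166], [0.6041, 0.0071], [0.6011, 0.0083], [0.5983, 0.0083], [0.5961, 0.002]]
[[0.6094, 0.0338], [0.606, 0.0391], [0.6063, 0.0124], [0.6041, 0.0065], [0.6014, 0.0051], [0.5981, 0.0087], [0.5946, 0.0148]]
[[0.6083, 0.0392], [0.6058, 0.0366], [0.6061, 0.0093], [0.6033, 0.0089], [0.6003, 0.0105], [0.5974, 0.0108], [0.5946, 0.0101]]
[[0.6086, 0.035], [0.6063, 0.0303], [0.6047, 0.0199], [0.6033, 0.0067], [0.6005, 0.0062], [0.5972, 0.0107], [0.5945, 0.0093]]
[[0.6083, 0.0359], [0.606, 0.0316], [0.6048, 0.0175], [0.6031, 0.0068], [0.6001, 0.0085], [0.597, 0.011], [0.5942, 0.0096]]
```

View pics/b4.png

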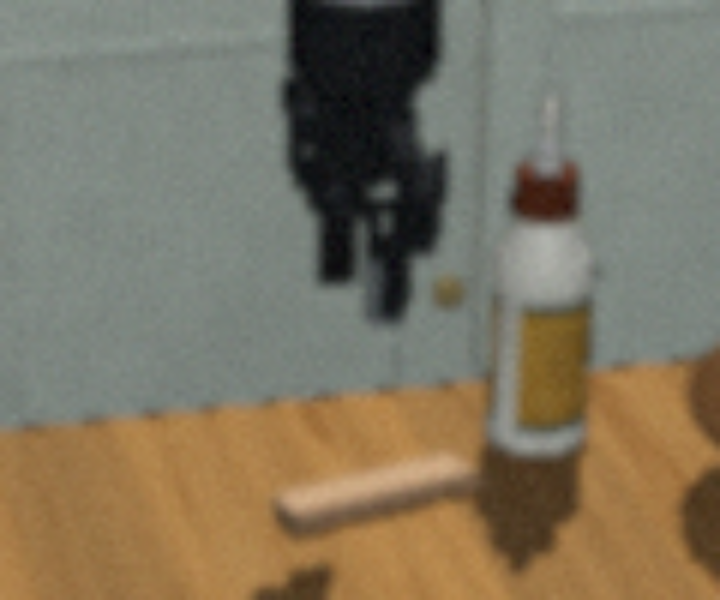

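Emit:
{"op": "move_arm", "data": {
  "jaw": [5, 5, 5, 5, 5, 5, 1.5, 1.5, 1.5, 1.5, 1.5, 1.5],
  "dp": [
    [0, 0, 3.5],
    [0, 0, 3.5],
    [0, 0, 2.5],
    [0, 0, 1.2],
    [0, 0, 0.35],
    [0, 0, 0],
    [0, 0, 0],
    [0, 0, 0],
    [0, 0, 0],
    [0, 0, 0],
    [0, 0, 0],
    [0, 0, 0]
  ],
  "turn": [
    [0, 0, 0],
    [0, 0, 0],
    [0, 0, 0],
    [0, 0, 0],
    [0, 0, 0],
    [0, 0, 0],
    [0, 0, 0],
    [0, 0, 0],
    [0, 0, 0],
    [0, 0, 0],
    [0, 0, 0],
    [0, 0, 0]
  ]
}}

```text
time_s: 29.23
position: [0.6202, 0.3202, 0.0081]
tool_rot: [[-0.969, -0.247, 0.004], [-0.247, 0.969, 0.001], [-0.004, 0.0, -1.0]]
ft_force: [-0.1, -0.3, 7.7]
grip_width: 0.0242
gripper_force: 39.5
```

Emit:
{"op": "move_arm", "data": {
  "jaw": [1.5, 1.5, 1.5, 1.5, 1.5, 1.5, 1.5],
  "dp": [
    [0, 0, -1],
    [0, 0, -2],
    [0, 0, -2],
    [0, 0, 0],
    [0, 0, 0],
    [0, 0, 0],
    [0, 0, 0]
  ],
  "turn": [
    [0, 0, 0],
    [0, 0, 0],
    [0, 0, 0],
    [0, 0, 0.085],
    [0, 0, 0.085],
    [0, 0, 0.085],
    [0, 0, 0]
  ]
}}

```text
time_s: 29.82
position: [0.6192, 0.3199, 0.0569]
tool_rot: [[-1.0, 0.008, 0.001], [0.008, 1.0, 0.0], [-0.001, 0.0, -1.0]]
ft_force: [0.4, -0.4, -0.8]
grip_width: 0.0242
gripper_force: 39.2
```

Emit:
{"op": "move_arm", "data": {
  "jaw": [1.5, 1.5, 1.5, 1.5, 1.5, 1.5, 1.5, 1.5, 1.5, 1.5, 1.5, 1.5],
  "dp": [
    [1.05, -3.88, 0],
    [1.05, -3.88, 0],
    [1.05, -3.88, 0],
    [1.05, -3.88, 0],
    [1.05, -3.88, 0],
    [1.05, -3.88, 0],
    [1.05, -3.88, 0],
    [1.05, -3.88, 0],
    [1.05, -3.88, 0],
    [0, 0, 0],
    [0, 0, 0],
    [0, 0, 0]
  ],
  "turn": [
    [0, 0, 0],
    [0, 0, 0],
    [0, 0, 0],
    [0, 0, 0],
    [0, 0, 0],
    [0, 0, 0],
    [0, 0, 0],
    [0, 0, 0],
    [0, 0, 0],
    [0, 0, 0],
    [0, 0, 0],
    [0, 0, 0]
  ]
}}

```text
time_s: 30.82
position: [0.5231, -0.0287, 0.0563]
tool_rot: [[-1.0, 0.004, 0.001], [0.004, 1.0, 0.0], [-0.001, 0.0, -1.0]]
ft_force: [0.3, 0.9, 0.2]
grip_width: 0.0239
gripper_force: 39.3
```

```bash
python3 - <<'E'
from h import *
np.set_printoptions(precision=4,suppress=True)
im,C=cloud("top"); comps(C,.042,.08,(.57,.64),(-.06,.08),10)
im,C=cloud("side"); s=observe(); print(s["position"],s["grip_width"],s["tool_rot"][0]); x,y=proj("side",s["position"]); x,y=int(x),int(y); cv2.imwrite("pics/b5.png",cv2.resize(im[y-50:y+40,x-60:x+60],(720,540))[:,:,::-1])
E
```

```text
px [311. 224.] 10 mid (0.5935, -0.0328) mean [ 0.5939 -0.0344  0.052 ] size (0.017, 0.003) axis 83.5 zmax 0.0547
[ 0.5231 -0.0277  0.056 ] 0.02395377041164714 [-1.      0.0027  0.0004]
```

View pics/b5.png

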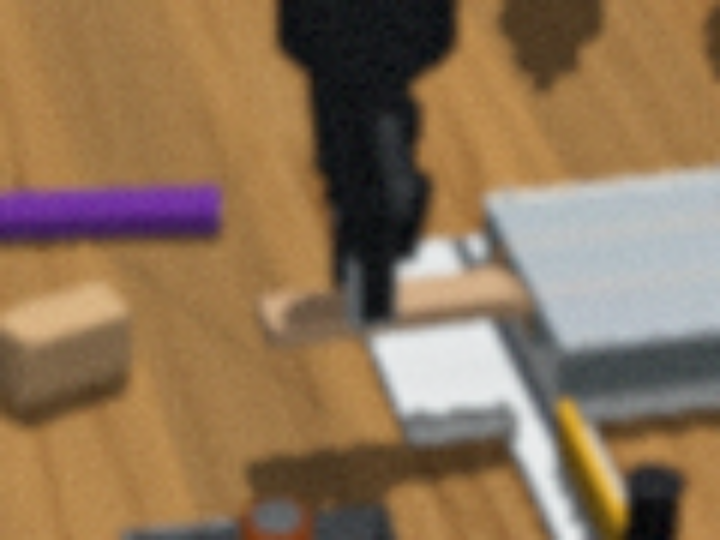

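Emit:
{"op": "move_arm", "data": {
  "jaw": [1.5, 1.5, 1.5, 1.5, 1.5, 1.5, 1.5, 1.5, 1.5, 1.5, 1.5],
  "dp": [
    [0, 0, 2],
    [0, 0, 1.4],
    [0, 0, 0.5],
    [0, 0, 0],
    [-1, 0, 0],
    [-1.2, 0, 0],
    [-1.2, 0, 0],
    [-1.2, 0, 0],
    [-1.2, 0, 0],
    [-0.7, 0, 0],
    [0, 0, 0]
  ],
  "turn": [
    [0, 0, 0],
    [0, 0, 0],
    [0, 0, 0],
    [0, 0, 0],
    [0, 0, 0],
    [0, 0, 0],
    [0, 0, 0],
    [0, 0, 0],
    [0, 0, 0],
    [0, 0, 0],
    [0, 0, 0]
  ]
}}

```text
time_s: 31.83
position: [0.5891, -0.0285, 0.0171]
tool_rot: [[-1.0, 0.004, 0.001], [0.004, 1.0, -0.0], [-0.001, -0.0, -1.0]]
ft_force: [0.1, 0.2, -0.9]
grip_width: 0.0241
gripper_force: 39.3
```

Emit:
{"op": "move_arm", "data": {
  "jaw": [2.5, 3, 3.5, 4, 4, 4, 4, 0, 0, 0, 0],
  "dp": [
    [0, 0, 0],
    [0, 0, 0],
    [0, 0, 0],
    [0, 0, 0],
    [0, 0, -3],
    [3.5, 0, 0],
    [3.5, 0, 0],
    [0, 0, 0],
    [0, 0, 0],
    [0, 0, 0],
    [0, 0, 0]
  ],
  "turn": [
    [0, 0, 0],
    [0, 0, 0],
    [0, 0, 0],
    [0, 0, 0],
    [0, 0, 0],
    [0, 0, 0],
    [0, 0, 0],
    [0, 0, 0],
    [0, 0, 0],
    [0, 0, 0],
    [0, 0, 0]
  ]
}}

```text
time_s: 32.75
position: [0.519, -0.0292, 0.047]
tool_rot: [[-1.0, 0.005, 0.002], [0.005, 1.0, -0.0], [-0.002, -0.0, -1.0]]
ft_force: [0.3, -0.6, 0.4]
grip_width: -0.0003
gripper_force: 0.0
```

Emit:
{"op": "move_arm", "data": {
  "jaw": [0, 0, 0, 0, 0, 0, 0, 0, 0, 0, 0, 0],
  "dp": [
    [0, 0, 2],
    [0, 0, 1.5],
    [0, 0, 0],
    [-1.2, 0, 0],
    [-1.2, 0, 0],
    [-1.2, 0, 0],
    [-1.2, 0, 0],
    [-1, 0, 0],
    [-0.8, 0, 0],
    [-0.7, 0, 0],
    [0, 0, 0],
    [0, 0, 0]
  ],
  "turn": [
    [0, 0, 0],
    [0, 0, 0],
    [0, 0, 0],
    [0, 0, 0],
    [0, 0, 0],
    [0, 0, 0],
    [0, 0, 0],
    [0, 0, 0],
    [0, 0, 0],
    [0, 0, 0],
    [0, 0, 0],
    [0, 0, 0]
  ]
}}

```text
time_s: 33.75
position: [0.5908, -0.0292, 0.0118]
tool_rot: [[-1.0, 0.005, -0.0], [0.005, 1.0, -0.0], [0.0, -0.0, -1.0]]
ft_force: [-0.9, -1.0, -0.7]
grip_width: -0.0
gripper_force: 0.0
```

Emit:
{"op": "move_arm", "data": {
  "jaw": [0, 0, 0, 0, 0],
  "dp": [
    [-0.2, 0, 0],
    [-0.2, 0, 0],
    [-0.2, 0, 0],
    [0, 0, 0],
    [0, 0, 0]
  ],
  "turn": [
    [0, 0, 0],
    [0, 0, 0],
    [0, 0, 0],
    [0, 0, 0],
    [0, 0, 0]
  ]
}}

```text
time_s: 34.17
position: [0.5951, -0.0292, 0.0118]
tool_rot: [[-1.0, 0.005, -0.004], [0.005, 1.0, 0.0], [0.004, 0.0, -1.0]]
ft_force: [-7.6, -0.1, 4.6]
grip_width: 0.0001
gripper_force: 3.7
```

Emit:
{"op": "move_arm", "data": {
  "jaw": [0, 0, 0, 0, 0, 5, 5, 5, 5, 5, 5, 5],
  "dp": [
    [4, 0, 0],
    [0, 0, -3.5],
    [0, 0, -3.5],
    [0, 0, -3.5],
    [0, 0, -3.5],
    [-0.75, -3.56, 0],
    [-0.75, -3.56, 0],
    [-0.75, -3.56, 0],
    [-0.75, -3.56, 0],
    [-0.75, -3.56, 0],
    [0, 0, 0],
    [0, 0, 0]
  ],
  "turn": [
    [0, 0, 0],
    [0, 0, 0],
    [0, 0, 0],
    [0, 0, 0],
    [0, 0, 0],
    [0, 0, 0],
    [0, 0, 0],
    [0, 0, 0],
    [0, 0, 0],
    [0, 0, 0],
    [0, 0, 0],
    [0, 0, 0]
  ]
}}

```text
time_s: 35.17
position: [0.5931, -0.2089, 0.1513]
tool_rot: [[-1.0, 0.008, -0.0], [0.008, 1.0, 0.0], [0.0, 0.0, -1.0]]
ft_force: [-0.7, 0.6, -0.9]
grip_width: 0.0504
gripper_force: 0.0
```

```bash
python3 - <<'E'
from h import *
np.set_printoptions(precision=4,suppress=True)
s=observe(); print(s["position"])
im,C=cloud("side"); comps(C,.045,.085,(.56,.63),(-.25,-.16),10); x,y=proj("side",[.6,-.05,.03]).astype(int); cv2.imwrite("pics/e1.png",cv2.resize(im[y-60:y+60,x-80:x+80],(800,600))[:,:,::-1])
im,C=cloud("top"); comps(C,.006,.03,(.535,.604),(-.06,.085),10); cv2.imwrite("pics/e1t.png",im[:,:,::-1])
for u in (277,279,281,291,295,299,306,309,312): print([C[v,u,[0,2]].round(3).tolist() for v in range(221,227)])
E
```

```text
[ 0.5931 -0.2089  0.1513]
px [370. 268.] 146 mid (0.5927, -0.2048) mean [ 0.5919 -0.2088  0.0656] size (0.021, 0.026) axis -38.5 zmax 0.0769
px [294. 234.] 854 mid (0.5703, 0.0128) mean [0.5705 0.0131 0.0098] size (0.145, 0.066) axis 89.8 zmax 0.0145
[[0.607, 0.035], [0.607, 0.009], [0.605, 0.002], [0.601, 0.007], [0.598, 0.01], [0.596, 0.005]]
[[0.606, 0.036], [0.607, 0.009], [0.604, 0.009], [0.601, 0.008], [0.598, 0.013], [0.595, 0.012]]
[[0.606, 0.035], [0.606, 0.013], [0.604, 0.01], [0.601, 0.006], [0.598, 0.008], [0.595, 0.016]]
[[0.606, 0.031], [0.606, 0.011], [0.603, 0.009], [0.601, 0.005], [0.598, 0.007], [0.595, 0.008]]
[[0.606, 0.031], [0.605, 0.019], [0.603, 0.011], [0.6, 0.009], [0.596, 0.018], [0.595, 0.006]]
[[0.606, 0.032], [0.605, 0.018], [0.603, 0.004], [0.6, 0.012], [0.597, 0.011], [0.594, 0.007]]
[[0.607, 0.018], [0.605, 0.008], [0.603, 0.007], [0.6, 0.004], [0.596, 0.018], [0.594, 0.009]]
[[0.607, 0.019], [0.605, 0.011], [0.603, 0.005], [0.599, 0.012], [0.597, 0.008], [0.594, 0.009]]
[[0.607, 0.016], [0.604, 0.017], [0.602, 0.01], [0.6, 0.005], [0.595, 0.019], [0.594, 0.008]]
```

View pics/e1.png

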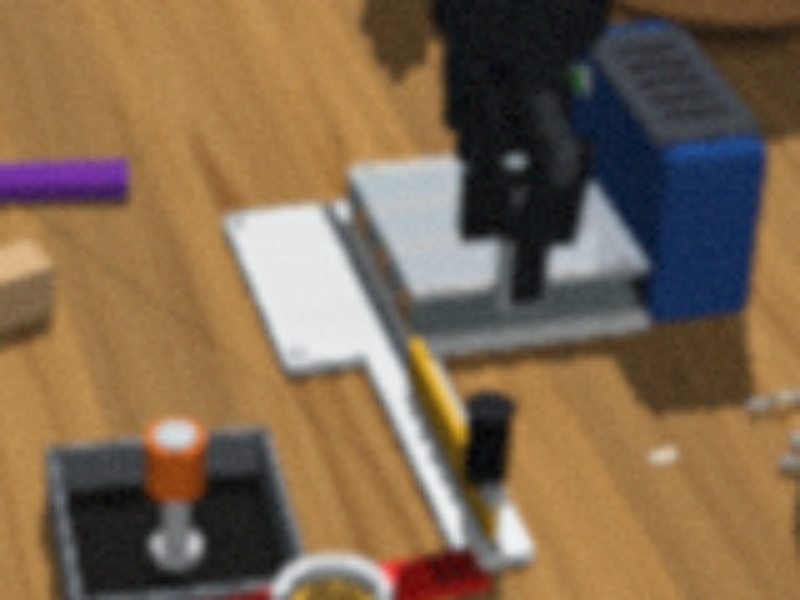

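Emit:
{"op": "move_arm", "data": {
  "jaw": [5, 5, 5, 5, 5, 1.5, 1.5, 1.5, 1.5, 1.5, 1.5],
  "dp": [
    [0, 0.3, 3],
    [0, 0, 3.5],
    [0, 0, 3],
    [0, 0, 1.1],
    [0, 0, 0],
    [0, 0, 0],
    [0, 0, 0],
    [0, 0, 0],
    [0, 0, 0],
    [0, 0, 0],
    [0, 0, 0]
  ],
  "turn": [
    [0, 0, 0],
    [0, 0, 0],
    [0, 0, 0],
    [0, 0, 0],
    [0, 0, 0],
    [0, 0, 0],
    [0, 0, 0],
    [0, 0, 0],
    [0, 0, 0],
    [0, 0, 0],
    [0, 0, 0]
  ],
  "force": 30
}}

```text
time_s: 36.18
position: [0.5944, -0.2038, 0.0482]
tool_rot: [[-1.0, 0.005, 0.004], [0.005, 1.0, -0.001], [-0.004, -0.001, -1.0]]
ft_force: [-0.0, 5.3, 8.9]
grip_width: 0.0208
gripper_force: 29.8
```

Emit:
{"op": "move_arm", "data": {
  "jaw": [1.5, 1.5, 1.5, 1.5, 1.5, 1.5, 1.5, 1.5, 1.5, 1.5],
  "dp": [
    [0, 1, 0],
    [0, 2, 0],
    [0, 2.2, 0],
    [0, 2.2, 0],
    [0, 2.2, 0],
    [0, 2.2, 0],
    [0, 2.2, 0],
    [0, 1.6, 0],
    [0, 0.8, 0],
    [0, 0, 0]
  ],
  "turn": [
    [0, 0, 0],
    [0, 0, 0],
    [0, 0, 0],
    [0, 0, 0],
    [0, 0, 0],
    [0, 0, 0],
    [0, 0, 0],
    [0, 0, 0],
    [0, 0, 0],
    [0, 0, 0]
  ]
}}

```text
time_s: 37.02
position: [0.596, -0.0391, 0.0482]
tool_rot: [[-1.0, 0.004, 0.006], [0.004, 1.0, -0.001], [-0.006, -0.001, -1.0]]
ft_force: [1.5, 1.6, 8.3]
grip_width: 0.0212
gripper_force: 29.9
```

Emit:
{"op": "move_arm", "data": {
  "jaw": [1.5, 1.5, 1.5, 1.5, 1.5],
  "dp": [
    [0, 0.3, 0],
    [0, 0.3, 0],
    [0, 0.2, 0],
    [0, 0, 0],
    [0, 0, 0]
  ],
  "turn": [
    [0, 0, 0],
    [0, 0, 0],
    [0, 0, 0],
    [0, 0, 0],
    [0, 0, 0]
  ]
}}

```text
time_s: 37.43
position: [0.596, -0.0337, 0.0482]
tool_rot: [[-1.0, 0.005, 0.006], [0.005, 1.0, -0.003], [-0.006, -0.003, -1.0]]
ft_force: [1.0, -2.8, 7.9]
grip_width: 0.0207
gripper_force: 30.0
```

Emit:
{"op": "move_arm", "data": {
  "jaw": [1.5, 1.5, 1.5, 1.5, 1.5],
  "dp": [
    [0, 0.2, 0],
    [0, 0.2, 0],
    [0, 0, 0],
    [0, 0, 0],
    [0, 0, 0]
  ],
  "turn": [
    [0, 0, 0],
    [0, 0, 0],
    [0, 0, 0],
    [0, 0, 0],
    [0, 0, 0]
  ]
}}

```text
time_s: 37.85
position: [0.5961, -0.0334, 0.0483]
tool_rot: [[-1.0, 0.006, 0.005], [0.006, 1.0, -0.008], [-0.005, -0.008, -1.0]]
ft_force: [-0.4, -22.3, 6.2]
grip_width: 0.0209
gripper_force: 30.5
```

Hard stop reached: shut. Release and lift clear.

Emit:
{"op": "move_arm", "data": {
  "jaw": [1.5, 3, 4, 5, 5, 5, 5, 5, 5, 5, 5, 5],
  "dp": [
    [0, -0.4, 0],
    [0, 0, 0],
    [0, 0, 0],
    [0, 0, 0],
    [0, 0, 0],
    [0, 0, -2],
    [0, 0, -4],
    [0, 0, -4],
    [0, 0, -2],
    [3.5, 0, 0],
    [3.5, 0, 0],
    [0, 0, 0]
  ],
  "turn": [
    [0, 0, 0],
    [0, 0, 0],
    [0, 0, 0],
    [0, 0, 0],
    [0, 0, 0],
    [0, 0, 0],
    [0, 0, 0],
    [0, 0, 0],
    [0, 0, 0],
    [0, 0, 0],
    [0, 0, 0],
    [0, 0, 0]
  ]
}}

```text
time_s: 38.85
position: [0.5182, -0.0304, 0.1651]
tool_rot: [[-1.0, 0.005, -0.006], [0.005, 1.0, 0.002], [0.006, 0.001, -1.0]]
ft_force: [0.7, -0.6, -0.0]
grip_width: 0.05
gripper_force: 0.0
```

```bash
python3 - <<'E'
from h import *
np.set_printoptions(precision=4,suppress=True)
s=observe(); print(s["position"],s["time_s"])
im,C=cloud("side"); comps(C,.05,.085,(.56,.63),(-.25,.1),10); comps(C,.02,.045,(.40,.50),(-.24,-.14),10)
im2,C=cloud("top"); comps(C,.05,.085,(.57,.63),(-.1,.1),10); comps(C,.027,.04,(.57,.602),(-.26,.1),5)
x,y=proj("side",[.55,-.05,.03]).astype(int); cv2.imwrite("pics/f.png",cv2.resize(im[y-75:y+75,x-100:x+100],(800,600))[:,:,::-1])
E
```

```text
[ 0.5182 -0.0304  0.1651] 38.85
px [350. 229.] 98 mid (0.5953, -0.0356) mean [ 0.5938 -0.04    0.0676] size (0.024, 0.021) axis -49.3 zmax 0.0769
px [329. 286.] 46 mid (0.4983, -0.1962) mean [ 0.4974 -0.2047  0.0274] size (0.08, 0.005) axis 87.4 zmax 0.0308
px [307. 286.] 35 mid (0.445, -0.1978) mean [ 0.4455 -0.1981  0.0301] size (0.009, 0.011) axis -14.2 zmax 0.0403
px [272. 225.] 13 mid (0.5962, 0.0729) mean [0.5967 0.073  0.0337] size (0.014, 0.005) axis 89.4 zmax 0.0382
```

View pics/f.png

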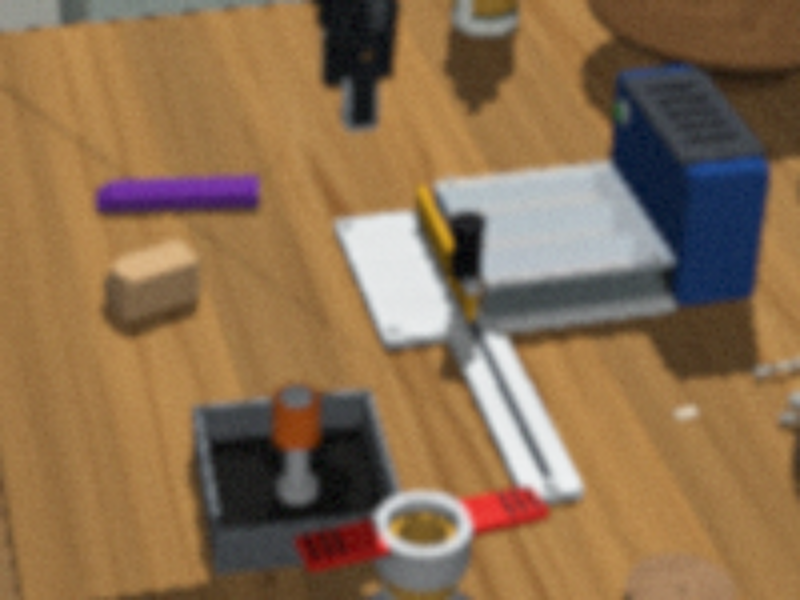

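The gate is shut, the plug stands in the tray, the sleeve is up, three strips show under the cover, and nothing else has moved. The robot is touching nothing.

```bash
python3 -c "
from rig import ticket
print(ticket.close_job())"
```

```text
the job is handed in; nothing more can be done
None
```

The job is done and handed in at about 39 s of robot time: the plug stands in the grey tray with the sleeve back up, all three strop blocks found on the table are fully in the magazine, one per lane, the gate was slid fully open and then shut to its stop, and nothing else was seen to have moved in the final camera check.

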